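# Complete the rebuild kit and slide its tray into the bay

## Robot

A 6-joint arm with a two-finger parallel gripper is mounted at the origin on the work surface. World frame = base frame: x ahead of the robot, y to its left, z up, the work surface at z = 0. Lengths are in mm, angles in rad, forces in N, time in s.
With the tool pointing down it reaches from about 400 to 925 mm from the base axis. Payload 12.5 kg.
Tool frame: the origin (TCP) lies on the centre line of the jaws, within the pads' length; the fingertips stand 19 mm ahead of it and the grasp point (between the pads) is the TCP; y points along the fingers, x is the direction in which the jaws open and shut, and the axes are right-handed (so a half turn about y gives the same grasp; the last joint's range is limited). The gripper opens to 95 mm and grips with 3 to 60 N. Pads are 20 mm wide; open, the fingers measure 119 mm over their backs; the gripper's body (75 mm by 180 mm) begins 59 mm behind the grasp point.
Start: joints at [-1.324, 0.491, 1.559, -0, 1.092, -0.106], TCP at [215.977, -586.514, 233.661] pointing down, gripper open.
Joint ranges: [-3.1, 3.1], [-0.84, 2.19], [0.05, 2.79], [-1.13, 4.28], [0.06, 2.93], [-2.69, 2.69]. Speed limits (rad/s): [2.22, 2.22, 2.79, 3.14, 3.14, 3.14].

## Interface

Orientations are given as [roll, pitch, yaw] about the fixed x, y, z axes, in that order (R = Rz(yaw) Ry(pitch) Rx(roll)).
In Python, from cell import env gives the robot as it stands. The module is installed in compiled form; this text tells all that it offers.
- The arm moves only by the tool move_arm, never from a script. Its argument "rows" is a list of rows, each an object of numbers: "tx", "ty", "tz": the shift along the tool's x, y, z in cm; "rx", "ry", "rz": the turn, a rotation vector about the tool's x, y, z in rad; "grip": the opening in per cent of the stroke, from 0 (shut) to 100 (fully open). In form: [{"tx": .., "ty": .., "tz": .., "rx": .., "ry": .., "rz": .., "grip": ..}, ...]. A call has 1 to 10 rows; each row shifts and turns the commanded pose from where the row before left it, along the tool's axes as they then stand; what a row does not reach is not made up. A row lasts 1/12 s, in which the tool goes at most 41.7 mm and 7.16 degrees, less where a joint would pass 70% of its speed; a pose out of reach is approached as far as the arm can. A call is refused whole if a number of a shift passes 4.17 or a number of a turn 0.125, either way. A call with a gripper value outside its range is refused whole. The fingers move at their own pace and stop on an object; the grip force is fixed at half the most. Time passes only in rows, so rows that do not move let the fingers close. It gives the time, the measured TCP pose, the force and the opening at its end, in the units of the state.
- env.state(): the state, without advancing time (a new reading comes with each control period).
- env.read_camera(name): name is "scene" or "top" or "wrist"; returns (picture, depth): 480x640x3 uint8, blue, green, red; 480x640 float32, mm along the optical axis (not along the pixel's ray), 0 where there is no reading.
- env.calibration(name): a dict with "vertical_fov" (degrees; the focal length in pixels is half the picture's height over the tangent of half this angle, whatever the lens; pixels are square), "cx", "cy" (the principal point, pixels), "eye" and "rotation" of the camera in the world. Camera axes: x right, y up, looking along -z (the intrinsics and any distortion apply to the point x, -y, -z); pixel columns grow to the right and rows downward; lengths in mm; the calibration is good to about 2 mm. A picture is of the moment at which its call begins: read the wrist's pose just before it. calibration takes no time and is no camera call; for the wrist camera it gives the pose at the moment of the call.
- env.job_done(): hands the job in, once; it reports no verdict.
The state is a dict: "t": time; "joints": joint angles; "qvel": joint speeds; "tau": joint torques, N m; "eef_pos": TCP position; "tcp_rot": TCP orientation; "ft_force": force on the tool from outside, world axes, zero at the start; "moment": the same for the moment, N m; "opening": opening from 0.0 (shut) to 1.0 (fully open).
Only numpy, scipy, OpenCV 4.12 (cv2) and the standard library are available. Lean on these libraries where they do the work, as an engineer would, in place of code of your own. Each camera call takes 0.05 s, during which the arm holds its last target.

## Task

Take from the black parts tray the one part that has the same shape as the sample on the plywood board beside it, and set it down flat, not dropped, in the empty metal tray in front of the grey bay. Then slide the metal tray along the bench, without lifting it, squarely into the bay, where it must be fully home against the back stop with the part still lying in it. Leave the other parts, the cup, the hammer and the can as they are.

Things in the scene. Friction and masses are not known exactly. Their poses are not given: they have to be found in the camera images.
- tray: Loose open tray of bare light metal, 180 mm long (its x axis), 120 mm wide (y), 30 mm high, walls and floor 3 mm thick, about 0.4 kg. It lies on the bench before the bay mouth, askew by up to 0.22 rad to the bay's x axis, its middle 85 to 113 mm from the fence face. Origin: centre of its underside. With a part in it, it fits under the roof and slides under 3 to 10 N.
- bay: Fixed low grey steel housing with a closed roof, 220 mm deep, 138 wide, 60 high, hiding one tray bay. Origin: bench level, middle of the open mouth; +x points into the bay (within 0.2 rad of world +y), y across it, +y roughly towards the robot. Inside: 126 mm wide, 55 high, 150 deep to a solid back stop; its floor is the bench. On the +y side of the mouth: a 50 mm guide flared out 20 degrees.
- fence_end (a point): Outer end of the straight steel guide fence, top edge of its face (axes of the bay). The fence, 30 mm high and 6 mm thick, runs on the -y side of the bay (away from the robot) from the mouth 200 mm outwards; its face lies at y = -63 mm of the bay, in one plane with the bay's side wall, so a tray slid along it enters the bay squarely.
- bay_home (a point): Point on the bench, with the axes of the bay: where the tray's origin lies when the tray is fully home, its end on the back stop and its side on the fence side (60 mm inside the mouth; 3 mm to the fence side of the bay's middle). The tray then stands 30 mm out of the mouth.
- parts_tray: Fixed shallow black tray, 320 mm long (x) by 120 mm wide (y), rim 14 mm high, floor and walls 4 mm thick, in which the three parts lie in a row in random order, about 95 mm apart. Origin: centre of its underside.
- sample_spot (a point): Middle of the top of the square plywood sample board (110 mm, 6 mm thick, fixed) beside the black parts tray, on its side away from the bay. One sample piece lies on it.
- part_gear: Loose steel part: a round gear: toothed disc 80 mm across with 12 short square teeth; flange 8 mm thick, with an upright round boss in its middle, 30 mm diameter and 30 mm high, on top (38 mm high in all). About 0.3 kg. Starts flange down in the black parts tray (underside 4 mm above the bench). Origin: centre of its underside, z up along the boss.
- part_spider: Loose steel part: a three-armed spider: three round-ended arms 120 degrees apart, each reaching 47 mm from the centre, one of them along its x axis; flange 8 mm thick, with an upright round boss in its middle, 30 mm diameter and 30 mm high, on top (38 mm high in all). About 0.3 kg. Starts flange down in the black parts tray (underside 4 mm above the bench). Origin: centre of its underside, z up along the boss.
- part_link: Loose steel part: a straight two-eared link: a bar with round ends, 92 mm long (along its x axis) and 32 mm wide; flange 8 mm thick, with an upright round boss in its middle, 30 mm diameter and 30 mm high, on top (38 mm high in all). About 0.3 kg. Starts flange down in the black parts tray (underside 4 mm above the bench). Origin: centre of its underside, z up along the boss.
- sample_gear: Fixed sample with the same shape and size as part_gear. It lies either on the sample board, and is then the sample to match, or on the store board, a plywood board far off on the robot's left, where it means nothing. Origin: centre of its underside.
- sample_spider: Fixed sample with the same shape and size as part_spider. It lies either on the sample board, and is then the sample to match, or on the store board, a plywood board far off on the robot's left, where it means nothing. Origin: centre of its underside.
- sample_link: Fixed sample with the same shape and size as part_link. It lies either on the sample board, and is then the sample to match, or on the store board, a plywood board far off on the robot's left, where it means nothing. Origin: centre of its underside.
- cup: Loose white cup, 85 mm high, 72 mm wide, a bystander standing beyond the bay housing, as seen from the robot. Origin: centre of its underside.
- hammer: Loose hammer lying beyond the fence, a bystander. Origin: at the underside, about the middle of its length.
- oil_can: Loose metal can, 60 mm wide, 120 mm high, a bystander near the robot on its left. Origin: centre of its underside.

How it is judged (in metres and radians):
On the way:
1. the part that matches the sample lies flat and released in the metal tray, the tray not yet home (((horizontal distance between sample_gear and sample_spot below 0.06 m and x of part_gear in the frame of tray between -0.085 and 0.085 m and y of part_gear in the frame of tray between -0.055 and 0.055 m and z of part_gear in the frame of tray between 0 and 0.009 m and angle between part_gear's own z axis and vertical below 0.12 rad and linear speed of part_gear below 0.02 m/s and contact force between the fingers and part_gear below 0.1 N) or (horizontal distance between sample_spider and sample_spot below 0.06 m and x of part_spider in the frame of tray between -0.085 and 0.085 m and y of part_spider in the frame of tray between -0.055 and 0.055 m and z of part_spider in the frame of tray between 0 and 0.009 m and angle between part_spider's own z axis and vertical below 0.12 rad and linear speed of part_spider below 0.02 m/s and contact force between the fingers and part_spider below 0.1 N) or (horizontal distance between sample_link and sample_spot below 0.06 m and x of part_link in the frame of tray between -0.085 and 0.085 m and y of part_link in the frame of tray between -0.055 and 0.055 m and z of part_link in the frame of tray between 0 and 0.009 m and angle between part_link's own z axis and vertical below 0.12 rad and linear speed of part_link below 0.02 m/s and contact force between the fingers and part_link below 0.1 N)) and x of tray in the frame of bay_home below -0.03 m), for 0.2 s.
At the end, for the whole second after the job is handed in: Tray flat on the bench, at rest, fully home: within 5 mm of the back stop, between the side walls, square to 0.05 rad. The matching part lies flat in it, released. Other parts, cup, hammer and can within 30 mm of their starts; cup and can upright (x of tray in the frame of bay_home between -0.005 and 0.004 m and y of tray in the frame of bay_home between -0.004 and 0.01 m and angle between the x axis of tray and the x axis of bay, either way round below 0.05 rad and height (world z) of tray below 0.004 m and angle between tray's own z axis and vertical below 0.03 rad and linear speed of tray below 0.01 m/s and ((horizontal distance between sample_gear and sample_spot below 0.06 m and x of part_gear in the frame of tray between -0.085 and 0.085 m and y of part_gear in the frame of tray between -0.055 and 0.055 m and z of part_gear in the frame of tray between 0 and 0.009 m and angle between part_gear's own z axis and vertical below 0.12 rad and linear speed of part_gear below 0.02 m/s and contact force between the fingers and part_gear below 0.1 N and distance of each of part_spider, part_link from where it was at the start of the episode below 0.03 m) or (horizontal distance between sample_spider and sample_spot below 0.06 m and x of part_spider in the frame of tray between -0.085 and 0.085 m and y of part_spider in the frame of tray between -0.055 and 0.055 m and z of part_spider in the frame of tray between 0 and 0.009 m and angle between part_spider's own z axis and vertical below 0.12 rad and linear speed of part_spider below 0.02 m/s and contact force between the fingers and part_spider below 0.1 N and distance of each of part_gear, part_link from where it was at the start of the episode below 0.03 m) or (horizontal distance between sample_link and sample_spot below 0.06 m and x of part_link in the frame of tray between -0.085 and 0.085 m and y of part_link in the frame of tray between -0.055 and 0.055 m and z of part_link in the frame of tray between 0 and 0.009 m and angle between part_link's own z axis and vertical below 0.12 rad and linear speed of part_link below 0.02 m/s and contact force between the fingers and part_link below 0.1 N and distance of each of part_gear, part_spider from where it was at the start of the episode below 0.03 m)) and distance of each of cup, hammer, oil_can from where it was at the start of the episode below 0.03 m and angle between each of cup, oil_can's own z axis and vertical below 0.2 rad); the robot touches nothing.
It fails at once if the metal tray is lifted (15 mm) or tipped (0.2 rad) (height (world z) of tray above 0.015 m or angle between tray's own z axis and vertical above 0.2 rad).
It fails at once if a part that does not match the sample is moved more than 30 mm ((not (horizontal distance between sample_gear and sample_spot below 0.06 m) and distance of part_gear from where it was at the start of the episode above 0.03 m) or (not (horizontal distance between sample_spider and sample_spot below 0.06 m) and distance of part_spider from where it was at the start of the episode above 0.03 m) or (not (horizontal distance between sample_link and sample_spot below 0.06 m) and distance of part_link from where it was at the start of the episode above 0.03 m)).
It fails at once if a part is dropped or thrown: it moves faster than 0.75 m/s out of the fingers (a fall of about 30 mm) ((contact force between the fingers and part_gear below 0.05 N and linear speed of part_gear above 0.75 m/s) or (contact force between the fingers and part_spider below 0.05 N and linear speed of part_spider above 0.75 m/s) or (contact force between the fingers and part_link below 0.05 N and linear speed of part_link above 0.75 m/s)).
It fails at once if the cup, the hammer or the can is moved more than 30 mm (distance of any of cup, hammer, oil_can from where it was at the start of the episode above 0.03 m).
It also fails if it takes over 69 s, if anything falls off the work surface, if the arm or the gripper's body presses on something with over 40 N, if the wrist force passes 120 N, or if a joint passes its speed limit or range.

## Working session

There is one attempt and no reset: what is moved stays moved. The work goes in short steps, Python scripts to look and compute and a tool call to move; the robot and the scene stay as the last step left them, time stands still between calls to the robot, and variables do not carry over. Pictures are saved under pics/ and viewed, and the job is handed in when it is done.

Besides the shell and the picture viewer there is one more tool, called after "Request:" as name(argument=value, ...), one argument or row to a line, values as JSON. move_arm: Moves the arm, as the interface text tells. Its arguments: {"type":"object","properties":{"rows":{"type":"array"}},"required":["rows"]}

```bash
mkdir -p pics; cat > h.py <<'E'
import numpy as np, cv2, json
from cell import env
def cal(n):
    c=env.calibration(n); return c
def f_of(c,h=480): return h/2/np.tan(np.radians(c['vertical_fov'])/2)
E
python3 - <<'E'
from h import *
print(env.state())
for n in ['scene','top','wrist']:
    c=cal(n); print(n,c)
    p,d=env.read_camera(n); cv2.imwrite(f'pics/{n}0.png',p); np.savez(f'{n}0.npz',p=p,d=d)
E
```

```text
{'t': 0.0, 'joints': array([-1.32360354e+00,  4.91522602e-01,  1.55945599e+00, -2.08211933e-05,
        1.09171764e+00, -1.05612364e-01]), 'qvel': array([-2.60053334e-04,  9.83680263e-05, -1.82526139e-03, -1.17097479e-03,
        7.18305148e-04,  3.41506763e-04]), 'tau': array([-2.14311141e-03, -6.12648368e+01, -2.58183306e+01,  6.92420430e-02,
        4.83196741e-02, -1.18331259e-04]), 'eef_pos': array([ 215.90970379, -586.27435599,  233.08245139]), 'tcp_rot': array([-1.57069835e+00,  1.09938251e-03, -1.21798151e+00]), 'ft_force': array([ 0.06723998, -0.37375107, -0.05417269]), 'moment': array([ 0.04643614, -0.00079928, -0.01639574]), 'opening': 0.9990960421541794}
scene {'vertical_fov': 51.26658164186028, 'cx': 307.14417748632684, 'cy': 232.20819385993767, 'eye': array([1075.03188227,  472.04496516, 1340.77013766]), 'rotation': array([0.52511871, 0.00461511, 2.27471173])}
top {'vertical_fov': 49.21855627719901, 'cx': 320.21296454819384, 'cy': 240.70131596853605, 'eye': array([ 366.06901939,  -10.30765008, 1367.89839629]), 'rotation': array([ 0.1182895 ,  0.00585046, -1.59245235])}
wrist {'vertical_fov': 64.56546393094231, 'cx': 316.7809242062409, 'cy': 236.0036286551373, 'eye': array([ 282.48177862, -561.45873767,  382.86669431]), 'rotation': array([-2.54589542e-01,  4.48656148e-04, -1.21827751e+00])}
```

View pics/scene0.png

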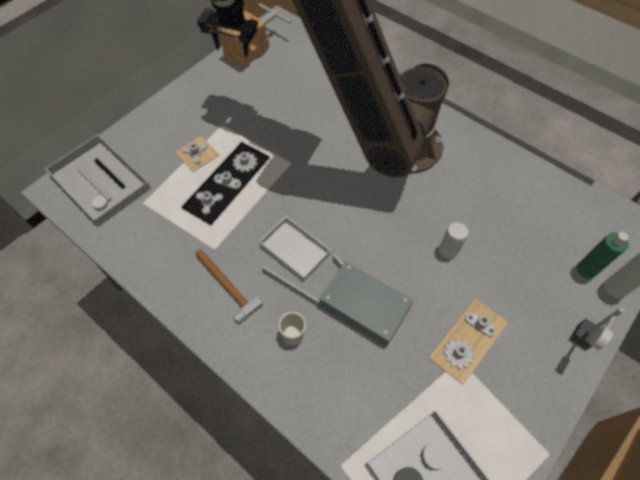

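View pics/top0.png

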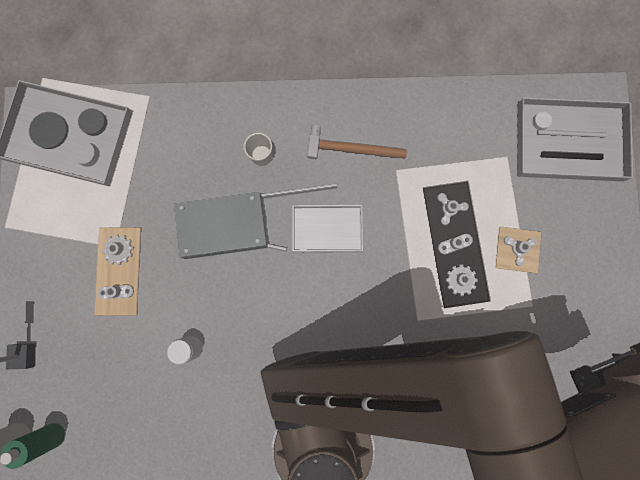

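View pics/wrist0.png

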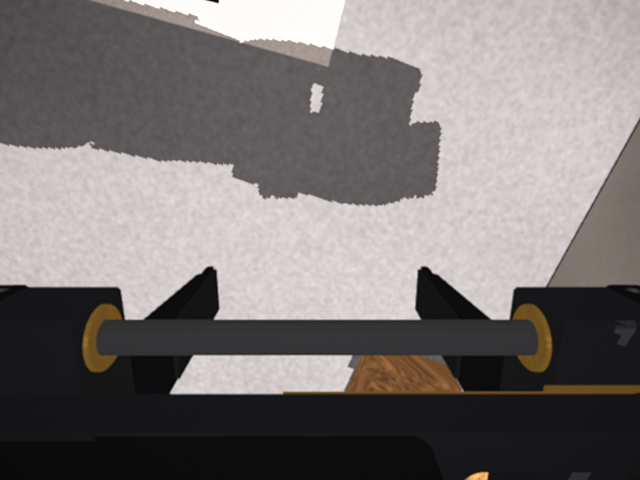

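The sample (top 518,249) is the three-armed spider, and the spider part is at the far end of the black tray (452,208). The metal tray is near (327,228), with the bay to its left and its mouth at about column 265. Next I'll measure these.

```bash
cat >> h.py <<'E'
from scipy.spatial.transform import Rotation as Ro
def world(c,d,u,v,z=None):
    u=np.asarray(u,float);v=np.asarray(v,float)
    f=f_of(c);R=Ro.from_euler('xyz',c['rotation']).as_matrix()
    r=np.stack([(u-c['cx'])/f,-(v-c['cy'])/f,-np.ones_like(u)],-1)@R.T
    if z is not None: s=(z-c['eye'][2])/r[...,2]
    else: s=d[v.astype(int),u.astype(int)]
    return c['eye']+r*s[...,None]
def pix(c,P):
    R=Ro.from_euler('xyz',c['rotation']).as_matrix();q=(np.asarray(P,float)-c['eye'])@R;f=f_of(c)
    return np.stack([c['cx']+f*q[...,0]/-q[...,2],c['cy']-f*q[...,1]/-q[...,2]],-1)
E
python3 - <<'E'
from h import *
for n,box in [('top',(160,170,380,270)),('top',(400,160,560,320)),('scene',(230,190,430,360)),('scene',(160,120,290,250))]:
    d=np.load(n+'0.npz'); p=d['p'];x0,y0,x1,y1=box
    s=min(800/(x1-x0),600/(y1-y0))
    cv2.imwrite(f'pics/crop_{n}_{x0}.png',cv2.resize(p[y0:y1,x0:x1],None,fx=s,fy=s,interpolation=cv2.INTER_CUBIC)); print(s)
c=cal('top');d=np.load('top0.npz')['d']
U=[320,420,300,220,452,330,460,518,180,258,355];V=[300,120,100,225,206,228,260,247,350,150,149]
W=world(c,d,U,V)
for u,v,w in zip(U,V,W): print(u,v,w.round(1))
E
```

```text
3.6363636363636362
3.75
3.5294117647058822
4.615384615384615
320 300 [373.9  -1.9  -3. ]
420 120 [ 851.6 -282.7   -2.1]
300 100 [915.5  40.8  -1.8]
220 225 [567.6 246.7  57.3]
452 206 [ 604.3 -343.7   50.3]
330 228 [561.6 -32.3   2.2]
460 260 [ 469.2 -367.8    8.4]
518 247 [ 497.  -509.7   36.8]
180 350 [263.7 328.5 117.8]
258 150 [776.5 155.4   4.2]
355 149 [ 768.4 -103.1   20.3]
```

View pics/crop_top_160.png

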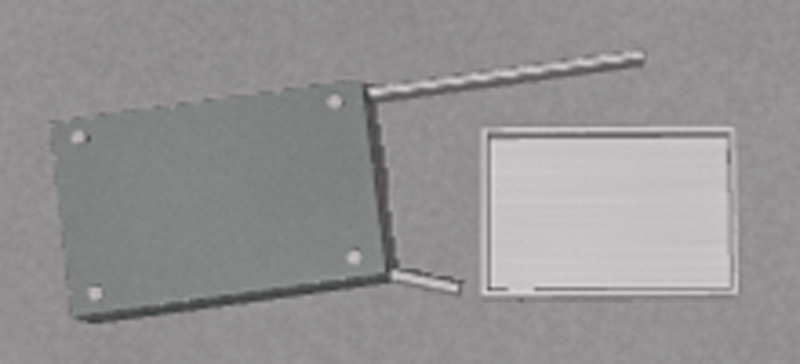

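View pics/crop_top_400.png

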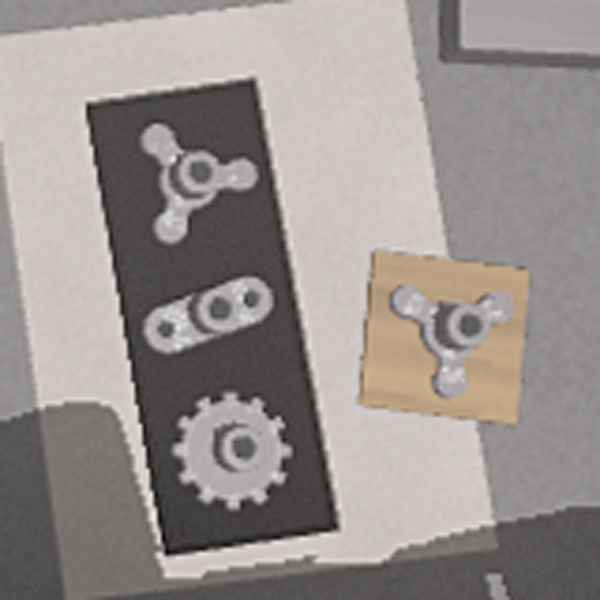

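View pics/crop_scene_230.png

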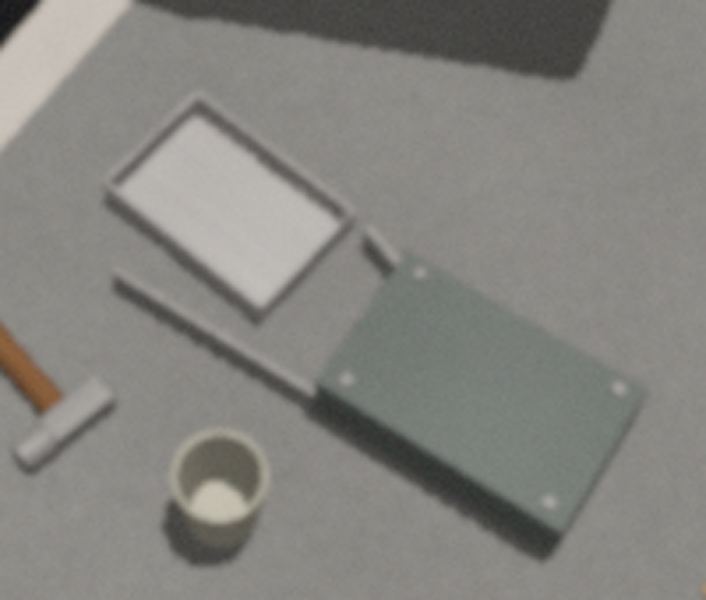

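```bash
python3 - <<'E'
from h import *
c=cal('top');s=3.63636
def P(pts,z,x0=160,y0=170,s=s):
    p=np.array(pts,float); p=(p+.5)/s-.5
    return world(c,None,p[:,0]+x0,p[:,1]+y0,z=z)[:,:2]
roof=P([(52,121),(366,82),(390,274),(75,318)],60); print('roof',roof.round(1)); print([np.linalg.norm(roof[i]-roof[i-1]).round(1) for i in range(4)])
a=roof[2]-roof[3];b=roof[1]-roof[0];e=roof[1]-roof[2]
print('inward dir yaw',np.arctan2(*(-a)[::-1])-0,np.arctan2(*(-b)[::-1]), 'perp',np.arctan2(*(-e)[::-1])-np.pi/2+np.pi)
f=P([(372,100),(643,64)],30);print('fence',f.round(1),np.arctan2(*(f[0]-f[1])[::-1]))
t=P([(483,128),(735,128),(738,294),(482,294)],30);print('tray',t.round(1),t.mean(0).round(1),[np.linalg.norm(t[i]-t[i-1]).round(1) for i in range(4)])
print(np.arctan2(*(t[0]-t[1])[::-1]),np.arctan2(*(t[3]-t[2])[::-1]))
sp=P([(202,173)],42,400,160,3.75);print('boss',sp.round(1))
arm=P([(157,138),(239,174),(171,226)],12,400,160,3.75);print('arms',arm.round(1),arm.mean(0), np.degrees(np.arctan2(*(arm-arm.mean(0)).T[::-1])))
bt=P([(88,103),(256,78),(338,530),(166,554)],14,400,160,3.75);print('black',bt.round(1),[np.linalg.norm(bt[i]-bt[i-1]).round(1) for i in range(4)])
E
```

```text
roof [[626.6 363.3]
 [649.3 143.7]
 [513.8 128.2]
 [488.1 345.8]]
[np.float64(139.6), np.float64(220.8), np.float64(136.4), np.float64(219.2)]
inward dir yaw 1.6882685587159378 1.673836458636578 perp -1.4569582858927523
fence [[642.6 143. ]
 [664.3 -51.2]] 1.6824114419239278
tray [[ 620.5   64. ]
 [ 616.4 -115.6]
 [ 497.5 -114. ]
 [ 501.5   66.5]] [559.  -24.8] [np.float64(119.0), np.float64(179.6), np.float64(118.9), np.float64(180.6)]
1.5480355937949182 1.5485555749961681
boss [[ 606.3 -349.7]]
arms [[ 637.4 -327.2]
 [ 610.5 -383.2]
 [ 574.8 -333.9]] [ 607.55516231 -348.05875396] [ 35.01444836 -85.22691683 156.55738286]
black [[ 663.  -279.6]
 [ 678.2 -398.2]
 [ 361.9 -436.8]
 [ 348.2 -318.7]] [np.float64(317.2), np.float64(119.6), np.float64(318.6), np.float64(118.9)]
```

Sizes check out (tray 180×119, roof 220×138, and the fence gap is about 102 mm). Plan: keep the jaws along the tray/bay x direction (tool yaw about -1.59) and grip the spider's boss. After placing it, grip the tray's outer end wall and slide it home.

Request:
move_arm(
  rows=[
    {"ry":0.094},
    {"ry":0.094},
    {"ry":0.094},
    {"ry":0.093},
    {"ry":0},
  ],
)

```text
validation failed for argument at $.ro...
```

```bash
cat >> h.py <<'E'
def delta(target,yaw=None):
    s=env.state();R=Ro.from_euler('xyz',s['tcp_rot']).as_matrix()
    d=np.asarray(target)-s['eef_pos'];print('t',round(s['t'],2),'pos',s['eef_pos'].round(1),'rot',s['tcp_rot'].round(4),'F',s['ft_force'].round(1),'open',round(s['opening'],3))
    print('tool d cm',(d@R/10).round(2), 'ry' , None if yaw is None else round(s['tcp_rot'][2]-yaw,4))
E
python3 -c "
from h import *
delta([570,-350,200],-1.593)"
```

```text
t 0.15 pos [ 215.9 -586.3  233.2] rot [-1.5707e+00  8.0000e-04 -1.2179e+00] F [ 0.2 -0.9  0.1] open 1.001
tool d cm [-9.94  3.33 41.39] ry 0.3751
```

Request:
move_arm(
  rows=[
    {"tx":0,"ty":0,"tz":0,"rx":0,"ry":0.094,"rz":0,"grip":100},
    {"tx":0,"ty":0,"tz":0,"rx":0,"ry":0.094,"rz":0,"grip":100},
    {"tx":0,"ty":0,"tz":0,"rx":0,"ry":0.094,"rz":0,"grip":100},
    {"tx":0,"ty":0,"tz":0,"rx":0,"ry":0.093,"rz":0,"grip":100},
    {"tx":0,"ty":0,"tz":0,"rx":0,"ry":0,"rz":0,"grip":100},
  ],
)

```text
t: 0.57
eef_pos: [216.0, -586.4, 233.4]
tcp_rot: [-1.571, 0.0, -1.597]
ft_force: [-1.0, 0.5, -0.8]
opening: 0.998
```

```bash
python3 -c "
from h import *
delta([545,-350,200],-1.593)"
```

```text
t 0.57 pos [ 216.  -586.4  233.4] rot [-1.5709e+00  4.0000e-04 -1.5971e+00] F [-1.   0.5 -0.8] open 0.998
tool d cm [-24.5    3.35  32.27] ry -0.0041
```

Request:
move_arm(
  rows=[
    {"tx":-2.4,"ty":0.3,"tz":3.2,"rx":0,"ry":0,"rz":0,"grip":100},
    {"tx":-2.4,"ty":0.3,"tz":3.2,"rx":0,"ry":0,"rz":0,"grip":100},
    {"tx":-2.4,"ty":0.3,"tz":3.2,"rx":0,"ry":0,"rz":0,"grip":100},
    {"tx":-2.4,"ty":0.3,"tz":3.2,"rx":0,"ry":0,"rz":0,"grip":100},
    {"tx":-2.4,"ty":0.3,"tz":3.2,"rx":0,"ry":0,"rz":0,"grip":100},
    {"tx":-2.4,"ty":0.3,"tz":3.2,"rx":0,"ry":0,"rz":0,"grip":100},
    {"tx":-2.4,"ty":0.3,"tz":3.2,"rx":0,"ry":0,"rz":0,"grip":100},
    {"tx":-2.4,"ty":0.3,"tz":3.2,"rx":0,"ry":0,"rz":0,"grip":100},
    {"tx":-2.4,"ty":0.3,"tz":3.2,"rx":0,"ry":0,"rz":0,"grip":80},
    {"tx":-2.4,"ty":0.3,"tz":3.2,"rx":0,"ry":0,"rz":0,"grip":70},
  ],
)

```text
t: 1.4
eef_pos: [542.6, -352.2, 203.4]
tcp_rot: [-1.571, 0.0, -1.589]
ft_force: [0.3, -0.6, 0.6]
opening: 0.911
```

Request:
move_arm(
  rows=[
    {"tx":0,"ty":0,"tz":0,"rx":0,"ry":0,"rz":0,"grip":70},
    {"tx":0,"ty":0,"tz":0,"rx":0,"ry":0,"rz":0,"grip":70},
    {"tx":0,"ty":0,"tz":0,"rx":0,"ry":0,"rz":0,"grip":70},
    {"tx":0,"ty":0,"tz":0,"rx":0,"ry":0,"rz":0,"grip":70},
  ],
)

```text
t: 1.73
eef_pos: [540.4, -354.4, 203.7]
tcp_rot: [-1.571, -0.0, -1.593]
ft_force: [0.3, 0.0, -0.0]
opening: 0.71
```

```bash
python3 -c "
from h import *
delta([606.5,-349.5,100],-1.593)
c=cal('wrist');p,d=env.read_camera('wrist');cv2.imwrite('pics/w1.png',p);np.savez('w1.npz',p=p,d=d,**c)
print(c, pix(c,[606.5,-349.5,42]))"
```

```text
t 1.73 pos [ 540.4 -354.4  203.7] rot [-1.5710e+00 -1.0000e-04 -1.5928e+00] F [ 0.3  0.  -0. ] open 0.71
tool d cm [-0.64 10.37  6.6 ] ry 0.0002
{'vertical_fov': 64.56546393094231, 'cx': 316.7809242062409, 'cy': 236.0036286551373, 'eye': array([ 611.26840995, -355.38365462,  353.41152647]), 'rotation': array([-2.54687469e-01, -7.01428707e-04, -1.59314438e+00])} [309.25565124 143.45623181]
```

View pics/w1.png

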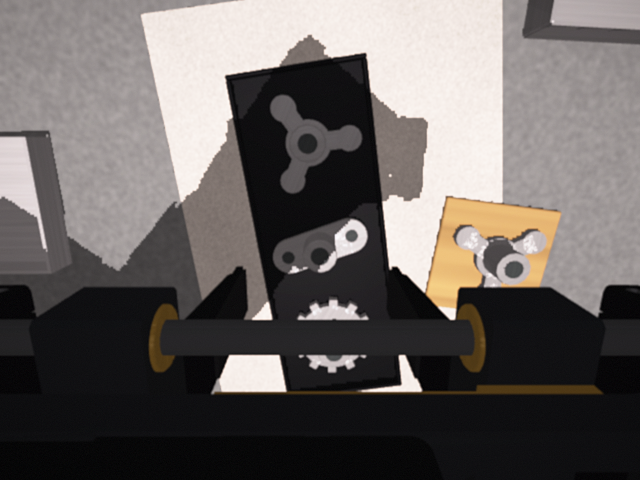

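The wrist view puts the spider boss at (308,143), where I predicted (309,143), so the position agrees to about 1 mm. Going over it and down to TCP z = 35.

Request:
move_arm(
  rows=[
    {"tx":-0.2,"ty":0,"tz":2.2,"rx":0,"ry":0,"rz":0,"grip":70},
    {"tx":-0.2,"ty":0,"tz":2.2,"rx":0,"ry":0,"rz":0,"grip":70},
    {"tx":-0.2,"ty":2,"tz":2.2,"rx":0,"ry":0,"rz":0,"grip":70},
    {"tx":0,"ty":2,"tz":0,"rx":0,"ry":0,"rz":0,"grip":70},
    {"tx":0,"ty":2,"tz":0,"rx":0,"ry":0,"rz":0,"grip":70},
    {"tx":0,"ty":2,"tz":0,"rx":0,"ry":0,"rz":0,"grip":70},
    {"tx":0,"ty":2,"tz":0,"rx":0,"ry":0,"rz":0,"grip":70},
    {"tx":0,"ty":0,"tz":0,"rx":0,"ry":0,"rz":0,"grip":70},
    {"tx":0,"ty":0,"tz":0,"rx":0,"ry":0,"rz":0,"grip":70},
    {"tx":0,"ty":0,"tz":0,"rx":0,"ry":0,"rz":0,"grip":70},
  ],
)

```text
t: 2.62
eef_pos: [607.3, -350.1, 105.0]
tcp_rot: [-1.57, -0.001, -1.594]
ft_force: [-0.5, -0.0, 0.0]
opening: 0.7
```

```bash
python3 -c "
from h import *
delta([606.5,-349.2,35],-1.593)"
```

```text
t 2.62 pos [ 607.3 -350.1  105. ] rot [-1.5695e+00 -1.0000e-03 -1.5937e+00] F [-0.5 -0.   0. ] open 0.7
tool d cm [-0.1  7.  -0.1] ry -0.0007
```

Request:
move_arm(
  rows=[
    {"tx":-0.1,"ty":1.5,"tz":-0.1,"rx":0,"ry":0,"rz":0,"grip":70},
    {"tx":0,"ty":1.5,"tz":0,"rx":0,"ry":0,"rz":0,"grip":70},
    {"tx":0,"ty":1.5,"tz":0,"rx":0,"ry":0,"rz":0,"grip":70},
    {"tx":0,"ty":1.5,"tz":0,"rx":0,"ry":0,"rz":0,"grip":70},
    {"tx":0,"ty":0.5,"tz":0,"rx":0,"ry":0,"rz":0,"grip":70},
    {"tx":0,"ty":0.5,"tz":0,"rx":0,"ry":0,"rz":0,"grip":70},
    {"tx":0,"ty":0,"tz":0,"rx":0,"ry":0,"rz":0,"grip":70},
    {"tx":0,"ty":0,"tz":0,"rx":0,"ry":0,"rz":0,"grip":70},
  ],
)

```text
t: 3.28
eef_pos: [606.7, -348.5, 34.7]
tcp_rot: [-1.57, -0.001, -1.593]
ft_force: [0.4, -0.8, -0.2]
opening: 0.7
```

Request:
move_arm(
  rows=[
    {"tx":0,"ty":0,"tz":0,"rx":0,"ry":0,"rz":0,"grip":20},
    {"tx":0,"ty":0,"tz":0,"rx":0,"ry":0,"rz":0,"grip":20},
    {"tx":0,"ty":0,"tz":0,"rx":0,"ry":0,"rz":0,"grip":20},
    {"tx":0,"ty":0,"tz":0,"rx":0,"ry":0,"rz":0,"grip":10},
    {"tx":0,"ty":0,"tz":0,"rx":0,"ry":0,"rz":0,"grip":0},
    {"tx":0,"ty":0,"tz":0,"rx":0,"ry":0,"rz":0,"grip":0},
    {"tx":0,"ty":0,"tz":0,"rx":0,"ry":0,"rz":0,"grip":0},
    {"tx":0,"ty":0,"tz":0,"rx":0,"ry":0,"rz":0,"grip":0},
    {"tx":0,"ty":0,"tz":0,"rx":0,"ry":0,"rz":0,"grip":0},
  ],
)

```text
t: 4.03
eef_pos: [606.4, -348.1, 33.7]
tcp_rot: [-1.571, -0.0, -1.593]
ft_force: [-0.5, -0.1, 0.6]
opening: 0.309
```

```bash
python3 -c "
from h import *
delta([606.5,-349.2,105],-1.593)"
```

```text
t 4.03 pos [ 606.4 -348.1   33.7] rot [-1.5707e+00 -1.0000e-04 -1.5930e+00] F [-0.5 -0.1  0.6] open 0.309
tool d cm [ 0.11 -7.13  0.01] ry -0.0
```

Request:
move_arm(
  rows=[
    {"tx":0,"ty":-0.5,"tz":0,"rx":0,"ry":0,"rz":0,"grip":0},
    {"tx":0,"ty":-1.0,"tz":0,"rx":0,"ry":0,"rz":0,"grip":0},
    {"tx":0,"ty":-1.5,"tz":0,"rx":0,"ry":0,"rz":0,"grip":0},
    {"tx":0,"ty":-1.5,"tz":0,"rx":0,"ry":0,"rz":0,"grip":0},
    {"tx":0,"ty":-1.5,"tz":0,"rx":0,"ry":0,"rz":0,"grip":0},
    {"tx":0,"ty":-1.5,"tz":0,"rx":0,"ry":0,"rz":0,"grip":0},
    {"tx":0,"ty":-0.5,"tz":0,"rx":0,"ry":0,"rz":0,"grip":0},
    {"tx":0,"ty":0,"tz":0,"rx":0,"ry":0,"rz":0,"grip":0},
    {"tx":0,"ty":0,"tz":0,"rx":0,"ry":0,"rz":0,"grip":0},
  ],
)

```text
t: 4.78
eef_pos: [606.2, -348.0, 113.6]
tcp_rot: [-1.571, -0.0, -1.593]
ft_force: [-0.0, 1.1, -3.4]
opening: 0.306
```

```bash
python3 -c "
from h import *
delta([559.2,-14.8,115],-1.593)
p,d=env.read_camera('wrist');cv2.imwrite('pics/w2.png',p)"
```

```text
t 4.78 pos [ 606.2 -348.   113.6] rot [-1.5708 -0.     -1.593 ] F [-0.   1.1 -3.4] open 0.306
tool d cm [-33.21  -0.15  -5.44] ry -0.0
```

View pics/w2.png

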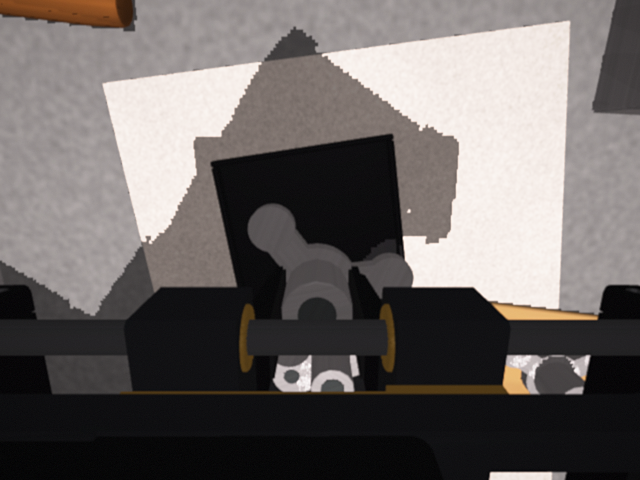

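The spider is held (about 3.4 N of weight, opening 0.306). Carrying it over the tray.

Request:
move_arm(
  rows=[
    {"tx":-1,"ty":0,"tz":0,"rx":0,"ry":0,"rz":0,"grip":0},
    {"tx":-2,"ty":0,"tz":-0.4,"rx":0,"ry":0,"rz":0,"grip":0},
    {"tx":-2.2,"ty":0,"tz":-0.4,"rx":0,"ry":0,"rz":0,"grip":0},
    {"tx":-2.2,"ty":0,"tz":-0.4,"rx":0,"ry":0,"rz":0,"grip":0},
    {"tx":-2.2,"ty":0,"tz":-0.4,"rx":0,"ry":0,"rz":0,"grip":0},
    {"tx":-2.2,"ty":0,"tz":-0.4,"rx":0,"ry":0,"rz":0,"grip":0},
    {"tx":-2.2,"ty":0,"tz":-0.4,"rx":0,"ry":0,"rz":0,"grip":0},
    {"tx":-2.2,"ty":0,"tz":-0.4,"rx":0,"ry":0,"rz":0,"grip":0},
    {"tx":-2.2,"ty":0,"tz":-0.4,"rx":0,"ry":0,"rz":0,"grip":0},
    {"tx":-2.2,"ty":0,"tz":-0.4,"rx":0,"ry":0,"rz":0,"grip":0},
  ],
)

```text
t: 5.67
eef_pos: [574.2, -139.6, 112.9]
tcp_rot: [-1.572, 0.0, -1.593]
ft_force: [0.2, -0.2, -2.7]
opening: 0.312
```

Request:
move_arm(
  rows=[
    {"tx":-2.2,"ty":0,"tz":-0.4,"rx":0,"ry":0,"rz":0,"grip":0},
    {"tx":-2.2,"ty":0,"tz":-0.4,"rx":0,"ry":0,"rz":0,"grip":0},
    {"tx":-2.2,"ty":0,"tz":-0.4,"rx":0,"ry":0,"rz":0,"grip":0},
    {"tx":-2.2,"ty":0,"tz":-0.4,"rx":0,"ry":0,"rz":0,"grip":0},
    {"tx":-2.2,"ty":0,"tz":-0.2,"rx":0,"ry":0,"rz":0,"grip":0},
    {"tx":-1,"ty":0,"tz":0,"rx":0,"ry":0,"rz":0,"grip":0},
    {"tx":-0.6,"ty":0,"tz":0,"rx":0,"ry":0,"rz":0,"grip":0},
    {"tx":0,"ty":0,"tz":0,"rx":0,"ry":0,"rz":0,"grip":0},
    {"tx":0,"ty":0,"tz":0,"rx":0,"ry":0,"rz":0,"grip":0},
    {"tx":0,"ty":0,"tz":0,"rx":0,"ry":0,"rz":0,"grip":0},
  ],
)

```text
t: 6.5
eef_pos: [559.8, -15.8, 113.5]
tcp_rot: [-1.571, -0.0, -1.594]
ft_force: [0.7, -0.5, -3.8]
opening: 0.309
```

```bash
python3 -c "
from h import *
delta([559.2,-14.8,34],-1.593)
c=cal('wrist')
p,d=env.read_camera('wrist');cv2.imwrite('pics/w3.png',p)
for n in ['top','scene']:
  p,d=env.read_camera(n);cv2.imwrite(f'pics/{n}3.png',p)
C=np.array([559,-24.8]);y=1.548
for sx in (1,-1):
  for sy in (1,-1):
    q=C+sx*90*np.array([np.cos(y),np.sin(y)])+sy*60*np.array([-np.sin(y),np.cos(y)]);print(q.round(1),pix(c,[*q,30]).round(1))
"
```

```text
t 6.5 pos [559.8 -15.8 113.5] rot [-1.5709e+00 -2.0000e-04 -1.5937e+00] F [ 0.7 -0.5 -3.8] open 0.309
tool d cm [-0.1   7.95 -0.07] ry -0.0007
[501.1  66.5] [198.7 336.7]
[621.   63.8] [183. 157.]
[ 497.  -113.4] [462.9 336.5]
[ 616.9 -116.1] [482.1 156.9]
```

View pics/w3.png

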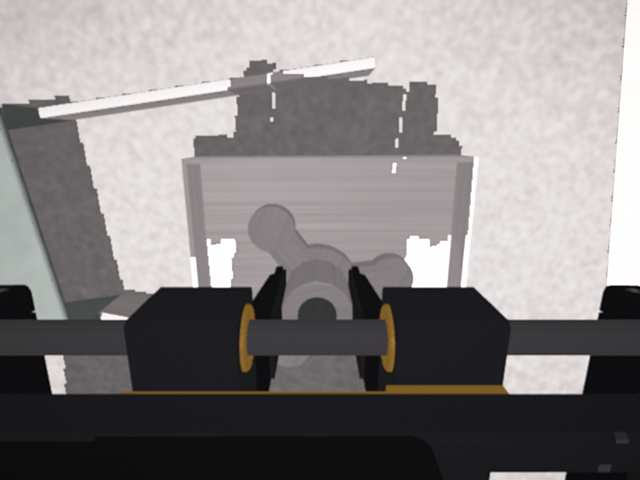

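View pics/scene3.png

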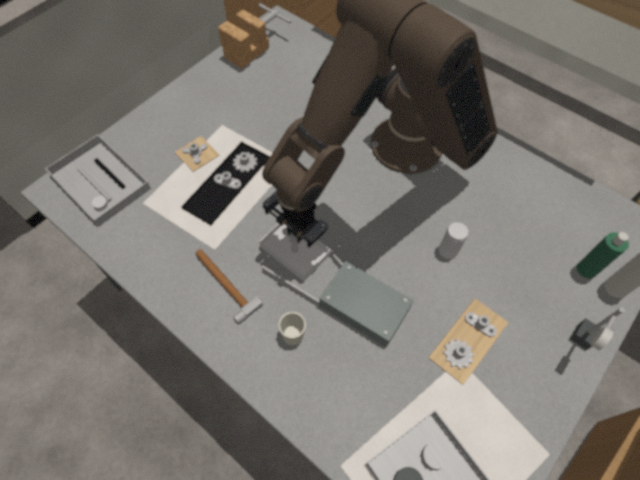

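The predicted tray corners line up with the picture (far edge at row 157). Lowering, with slow final steps.

Request:
move_arm(
  rows=[
    {"tx":-0.1,"ty":1,"tz":0,"rx":0,"ry":0,"rz":0,"grip":0},
    {"tx":0,"ty":1.5,"tz":0,"rx":0,"ry":0,"rz":0,"grip":0},
    {"tx":0,"ty":1.5,"tz":0,"rx":0,"ry":0,"rz":0,"grip":0},
    {"tx":0,"ty":1.5,"tz":0,"rx":0,"ry":0,"rz":0,"grip":0},
    {"tx":0,"ty":1,"tz":0,"rx":0,"ry":0,"rz":0,"grip":0},
    {"tx":0,"ty":0.7,"tz":0,"rx":0,"ry":0,"rz":0,"grip":0},
    {"tx":0,"ty":0.4,"tz":0,"rx":0,"ry":0,"rz":0,"grip":0},
    {"tx":0,"ty":0,"tz":0,"rx":0,"ry":0,"rz":0,"grip":0},
    {"tx":0,"ty":0,"tz":0,"rx":0,"ry":0,"rz":0,"grip":0},
    {"tx":0,"ty":0,"tz":0,"rx":0,"ry":0,"rz":0,"grip":0},
  ],
)

```text
t: 7.48
eef_pos: [560.1, -14.1, 38.2]
tcp_rot: [-1.57, -0.0, -1.593]
ft_force: [0.4, -0.7, -3.7]
opening: 0.308
```

Request:
move_arm(
  rows=[
    {"tx":0,"ty":0.1,"tz":0,"rx":0,"ry":0,"rz":0,"grip":0},
    {"tx":0,"ty":0.1,"tz":0,"rx":0,"ry":0,"rz":0,"grip":0},
    {"tx":0,"ty":0,"tz":0,"rx":0,"ry":0,"rz":0,"grip":0},
    {"tx":0,"ty":0,"tz":0,"rx":0,"ry":0,"rz":0,"grip":0},
    {"tx":0,"ty":0,"tz":0,"rx":0,"ry":0,"rz":0,"grip":0},
  ],
)

```text
t: 7.9
eef_pos: [559.8, -14.0, 35.7]
tcp_rot: [-1.571, -0.0, -1.593]
ft_force: [-0.1, 0.2, -3.0]
opening: 0.311
```

Request:
move_arm(
  rows=[
    {"tx":0,"ty":0.1,"tz":0,"rx":0,"ry":0,"rz":0,"grip":0},
    {"tx":0,"ty":0.1,"tz":0,"rx":0,"ry":0,"rz":0,"grip":0},
    {"tx":0,"ty":0,"tz":0,"rx":0,"ry":0,"rz":0,"grip":0},
    {"tx":0,"ty":0,"tz":0,"rx":0,"ry":0,"rz":0,"grip":0},
    {"tx":0,"ty":0,"tz":0,"rx":0,"ry":0,"rz":0,"grip":0},
  ],
)

```text
t: 8.32
eef_pos: [559.8, -14.0, 33.6]
tcp_rot: [-1.571, -0.0, -1.593]
ft_force: [-1.0, -1.4, -3.8]
opening: 0.31
```

Request:
move_arm(
  rows=[
    {"tx":0,"ty":0.1,"tz":0,"rx":0,"ry":0,"rz":0,"grip":0},
    {"tx":0,"ty":0,"tz":0,"rx":0,"ry":0,"rz":0,"grip":0},
    {"tx":0,"ty":0,"tz":0,"rx":0,"ry":0,"rz":0,"grip":0},
    {"tx":0,"ty":0,"tz":0,"rx":0,"ry":0,"rz":0,"grip":0},
  ],
)

```text
t: 8.65
eef_pos: [559.9, -14.0, 32.7]
tcp_rot: [-1.57, -0.0, -1.593]
ft_force: [0.2, -0.2, -1.5]
opening: 0.312
```

Request:
move_arm(
  rows=[
    {"tx":0,"ty":0.05,"tz":0,"rx":0,"ry":0,"rz":0,"grip":0},
    {"tx":0,"ty":0,"tz":0,"rx":0,"ry":0,"rz":0,"grip":0},
    {"tx":0,"ty":0,"tz":0,"rx":0,"ry":0,"rz":0,"grip":0},
  ],
)

```text
t: 8.9
eef_pos: [559.9, -14.1, 32.6]
tcp_rot: [-1.57, -0.0, -1.593]
ft_force: [-2.2, -0.1, 4.5]
opening: 0.309
```

Request:
move_arm(
  rows=[
    {"tx":0,"ty":0,"tz":0,"rx":0,"ry":0,"rz":0,"grip":35},
    {"tx":0,"ty":0,"tz":0,"rx":0,"ry":0,"rz":0,"grip":40},
    {"tx":0,"ty":0,"tz":0,"rx":0,"ry":0,"rz":0,"grip":50},
    {"tx":0,"ty":0,"tz":0,"rx":0,"ry":0,"rz":0,"grip":60},
    {"tx":0,"ty":0,"tz":0,"rx":0,"ry":0,"rz":0,"grip":60},
    {"tx":0,"ty":0,"tz":0,"rx":0,"ry":0,"rz":0,"grip":60},
    {"tx":0,"ty":0,"tz":0,"rx":0,"ry":0,"rz":0,"grip":60},
  ],
)

```text
t: 9.48
eef_pos: [559.8, -14.0, 32.1]
tcp_rot: [-1.571, -0.0, -1.593]
ft_force: [-0.0, 0.3, 0.9]
opening: 0.597
```

Request:
move_arm(
  rows=[
    {"tx":0,"ty":-0.5,"tz":0,"rx":0,"ry":0,"rz":0,"grip":60},
    {"tx":0,"ty":-1.5,"tz":0,"rx":0,"ry":0,"rz":0,"grip":60},
    {"tx":0,"ty":-2,"tz":0,"rx":0,"ry":0,"rz":0,"grip":60},
    {"tx":0,"ty":-2,"tz":0,"rx":0,"ry":0,"rz":0,"grip":60},
    {"tx":0,"ty":-2,"tz":0,"rx":0,"ry":0,"rz":0,"grip":60},
    {"tx":0,"ty":-2,"tz":-2,"rx":0,"ry":0,"rz":0,"grip":60},
    {"tx":0,"ty":-1,"tz":-2,"rx":0,"ry":0,"rz":0,"grip":60},
    {"tx":0,"ty":0,"tz":-2,"rx":0,"ry":0,"rz":0,"grip":60},
    {"tx":0,"ty":0,"tz":-1,"rx":0,"ry":0,"rz":0,"grip":60},
    {"tx":0,"ty":0,"tz":0,"rx":0,"ry":0,"rz":0,"grip":60},
  ],
)

```text
t: 10.32
eef_pos: [488.3, -12.3, 142.5]
tcp_rot: [-1.571, -0.0, -1.593]
ft_force: [-0.0, -0.2, 0.8]
opening: 0.597
```

Request:
move_arm(
  rows=[
    {"tx":0,"ty":0,"tz":0,"rx":0,"ry":0,"rz":0,"grip":60},
    {"tx":0,"ty":0,"tz":0,"rx":0,"ry":0,"rz":0,"grip":60},
    {"tx":0,"ty":0,"tz":0,"rx":0,"ry":0,"rz":0,"grip":60},
  ],
)

```text
t: 10.57
eef_pos: [490.7, -12.6, 141.8]
tcp_rot: [-1.571, -0.0, -1.593]
ft_force: [0.7, -0.1, -0.3]
opening: 0.603
```

```bash
python3 -c "
from h import *
c=cal('wrist');print(c['eye'],c['rotation'])
p,d=env.read_camera('wrist');cv2.imwrite('pics/w4.png',p)
C=np.array([559,-24.8]);y=1.548
for sx in (1,-1):
  for sy in (1,-1):
    q=C+sx*90*np.array([np.cos(y),np.sin(y)])+sy*60*np.array([-np.sin(y),np.cos(y)]);print(q.round(1),pix(c,[*q,30]).round(1))
delta([559,-114,110],-1.593)
"
```

```text
[561.5106145  -13.49435237 291.5378594 ] [-2.54453550e-01 -6.55660644e-04 -1.59329057e+00]
[501.1  66.5] [205.3 228.1]
[621.   63.8] [191.3  42.1]
[ 497.  -113.4] [459.7 228.1]
[ 616.9 -116.1] [477.9  42.3]
t 10.62 pos [490.5 -12.5 141.8] rot [-1.571e+00 -1.000e-04 -1.593e+00] F [-1.   0.1 -0.3] open 0.602
tool d cm [9.99 3.18 7.07] ry 0.0
```

View pics/w4.png

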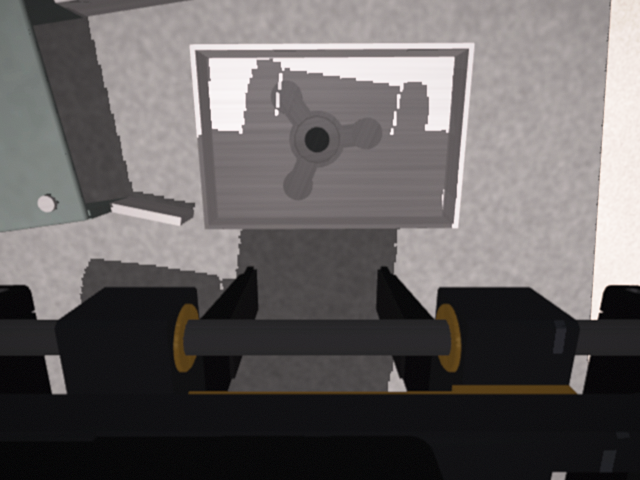

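The spider lies flat and released in the tray, with its boss at (317,139). The tray corners are at (191,44), (474,44), (459,228) and (206,229). I'll refine the tray pose from these and go above the outer end wall.

Request:
move_arm(
  rows=[
    {"tx":2,"ty":0,"tz":1.3,"rx":0,"ry":0,"rz":0,"grip":50},
    {"tx":2,"ty":0,"tz":1.3,"rx":0,"ry":0,"rz":0,"grip":40},
    {"tx":2,"ty":0,"tz":1.3,"rx":0,"ry":0,"rz":0,"grip":40},
    {"tx":2,"ty":0,"tz":1.3,"rx":0,"ry":0,"rz":0,"grip":40},
    {"tx":2,"ty":0,"tz":1.4,"rx":0,"ry":0,"rz":0,"grip":40},
    {"tx":0,"ty":0,"tz":0,"rx":0,"ry":0,"rz":0,"grip":40},
    {"tx":0,"ty":0,"tz":0,"rx":0,"ry":0,"rz":0,"grip":40},
    {"tx":0,"ty":0,"tz":0,"rx":0,"ry":0,"rz":0,"grip":40},
  ],
)

```text
t: 11.28
eef_pos: [553.2, -113.5, 141.6]
tcp_rot: [-1.572, 0.0, -1.593]
ft_force: [0.7, 0.5, 0.4]
opening: 0.4
```

```bash
python3 -c "
from h import *
c=dict(cal('wrist'),eye=np.array([561.51,-13.49,291.54]),rotation=np.array([-2.54453550e-01,-6.55660644e-04,-1.59329057]))
q=world(c,None,[191,474,459,206],[44,44,228.5,228.5],z=30)[:,:2]
print(q.round(1),q.mean(0).round(1),np.arctan2(*(q[0]-q[1])[::-1]),np.arctan2(*(q[3]-q[2])[::-1]),[np.linalg.norm(q[i]-q[i-1]).round(1) for i in range(4)])
delta([557,-113,25],-1.5936)
p,d=env.read_camera('top');cv2.imwrite('pics/t5.png',p[120:330,160:480].repeat(2,0).repeat(2,1))
p,d=env.read_camera('wrist');cv2.imwrite('pics/w5.png',p)
"
```

```text
[[ 620.    64.1]
 [ 616.  -113.8]
 [ 496.7 -112.9]
 [ 500.8   66.1]] [558.4 -24.1] 1.5484442428990128 1.5481453078696168 [np.float64(119.2), np.float64(177.9), np.float64(119.3), np.float64(179.1)]
t 11.28 pos [ 553.2 -113.5  141.6] rot [-1.5720e+00  4.0000e-04 -1.5931e+00] F [0.7 0.5 0.4] open 0.4
tool d cm [-0.05 11.66  0.4 ] ry 0.0005
```

View pics/w5.png

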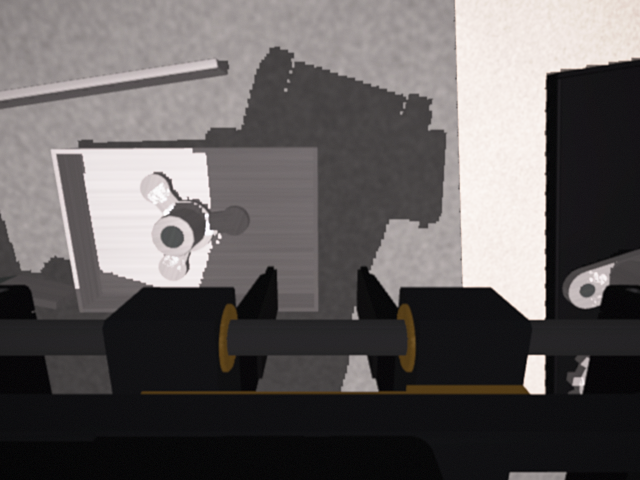

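View pics/t5.png

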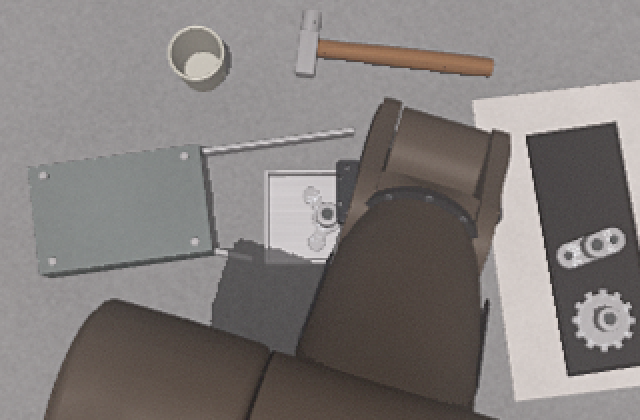

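The end wall (column 317) sits midway between the fingers (about 265 and 365). Lowering over it.

Request:
move_arm(
  rows=[
    {"tx":0,"ty":1.5,"tz":0.2,"rx":0,"ry":0,"rz":0,"grip":40},
    {"tx":0,"ty":2,"tz":0.2,"rx":0,"ry":0,"rz":0,"grip":40},
    {"tx":0,"ty":2,"tz":0,"rx":0,"ry":0,"rz":0,"grip":40},
    {"tx":0,"ty":2,"tz":0,"rx":0,"ry":0,"rz":0,"grip":40},
    {"tx":0,"ty":1.5,"tz":0,"rx":0,"ry":0,"rz":0,"grip":40},
    {"tx":0,"ty":1,"tz":0,"rx":0,"ry":0,"rz":0,"grip":40},
    {"tx":0,"ty":0.8,"tz":0,"rx":0,"ry":0,"rz":0,"grip":40},
    {"tx":0,"ty":0.5,"tz":0,"rx":0,"ry":0,"rz":0,"grip":40},
    {"tx":0,"ty":0,"tz":0,"rx":0,"ry":0,"rz":0,"grip":40},
    {"tx":0,"ty":0,"tz":0,"rx":0,"ry":0,"rz":0,"grip":40},
  ],
)

```text
t: 12.22
eef_pos: [557.7, -113.9, 29.5]
tcp_rot: [-1.57, -0.0, -1.593]
ft_force: [-0.4, 0.7, 0.3]
opening: 0.401
```

```bash
python3 -c "
from h import *
delta([557,-113,25.5],-1.5936)
p,d=env.read_camera('wrist');cv2.imwrite('pics/w6.png',p)
"
```

```text
t 12.22 pos [ 557.7 -113.9   29.5] rot [-1.5704e+00 -2.0000e-04 -1.5928e+00] F [-0.4  0.7  0.3] open 0.401
tool d cm [-0.09  0.4  -0.08] ry 0.0008
```

View pics/w6.png

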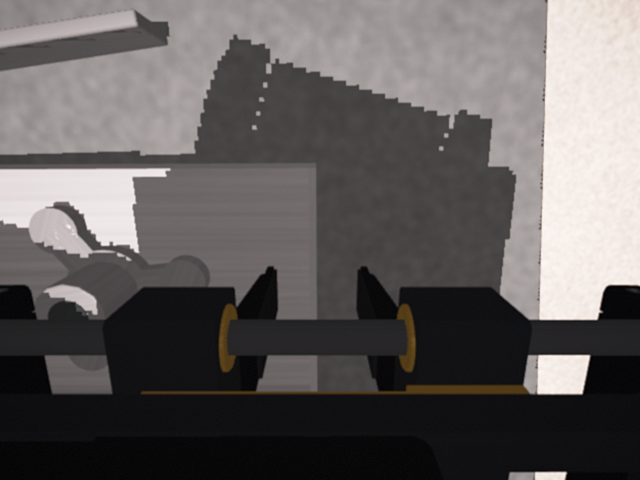

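Request:
move_arm(
  rows=[
    {"tx":0,"ty":0.2,"tz":0,"rx":0,"ry":0,"rz":0,"grip":40},
    {"tx":0,"ty":0.1,"tz":0,"rx":0,"ry":0,"rz":0,"grip":40},
    {"tx":0,"ty":0,"tz":0,"rx":0,"ry":0,"rz":0,"grip":20},
    {"tx":0,"ty":0,"tz":0,"rx":0,"ry":0,"rz":0,"grip":15},
    {"tx":0,"ty":0,"tz":0,"rx":0,"ry":0,"rz":0,"grip":10},
    {"tx":0,"ty":0,"tz":0,"rx":0,"ry":0,"rz":0,"grip":6},
    {"tx":0,"ty":0,"tz":0,"rx":0,"ry":0,"rz":0,"grip":3},
    {"tx":0,"ty":0,"tz":0,"rx":0,"ry":0,"rz":0,"grip":0},
    {"tx":0,"ty":0,"tz":0,"rx":0,"ry":0,"rz":0,"grip":0},
    {"tx":0,"ty":0,"tz":0,"rx":0,"ry":0,"rz":0,"grip":0},
  ],
)

```text
t: 13.1
eef_pos: [557.5, -113.7, 26.2]
tcp_rot: [-1.571, 0.0, -1.593]
ft_force: [-0.7, 4.1, 1.5]
opening: 0.032
```

The wall is gripped (opening 0.032, i.e. 3 mm). Squaring the tray and moving it towards the fence.

Request:
move_arm(
  rows=[
    {"tx":0,"ty":0,"tz":0.3,"rx":0,"ry":-0.01,"rz":0,"grip":0},
    {"tx":0,"ty":0,"tz":0.5,"rx":0,"ry":-0.02,"rz":0,"grip":0},
    {"tx":0,"ty":0,"tz":0.5,"rx":0,"ry":-0.02,"rz":0,"grip":0},
    {"tx":0,"ty":0,"tz":0.5,"rx":0,"ry":-0.02,"rz":0,"grip":0},
    {"tx":0,"ty":0,"tz":0.5,"rx":0,"ry":-0.02,"rz":0,"grip":0},
    {"tx":0,"ty":0,"tz":0.5,"rx":0,"ry":-0.02,"rz":0,"grip":0},
    {"tx":0,"ty":0,"tz":0.5,"rx":0,"ry":-0.02,"rz":0,"grip":0},
    {"tx":0,"ty":0,"tz":0.5,"rx":0,"ry":-0.004,"rz":0,"grip":0},
    {"tx":0,"ty":0,"tz":0,"rx":0,"ry":0,"rz":0,"grip":0},
    {"tx":0,"ty":0,"tz":0,"rx":0,"ry":0,"rz":0,"grip":0},
  ],
)

```text
t: 13.93
eef_pos: [595.5, -112.5, 26.2]
tcp_rot: [-1.571, -0.0, -1.458]
ft_force: [-2.2, -0.6, 2.6]
opening: 0.028
```

```bash
cat >> h.py <<'E'
def bay(P,o=(580.5,136),yaw=1.682):
    d=np.asarray(P)[...,:2]-np.array(o);return np.stack([d@[np.cos(yaw),np.sin(yaw)],d@[-np.sin(yaw),np.cos(yaw)]],-1)
E
python3 -c "
from h import *
delta([557,-113,26],-1.4596);print('bay',bay(env.state()['eef_pos']))
p,d=env.read_camera('wrist');cv2.imwrite('pics/w7.png',p)
p,d=env.read_camera('scene');cv2.imwrite('pics/s7.png',cv2.resize(p[190:360,230:430],None,fx=3.5,fy=3.5))
"
```

```text
t 13.93 pos [ 595.5 -112.5   26.2] rot [-1.5707e+00 -4.0000e-04 -1.4584e+00] F [-2.2 -0.6  2.6] open 0.028
tool d cm [-0.38  0.02 -3.83] ry 0.0012
bay [-248.63708558   12.64505755]
```

View pics/w7.png

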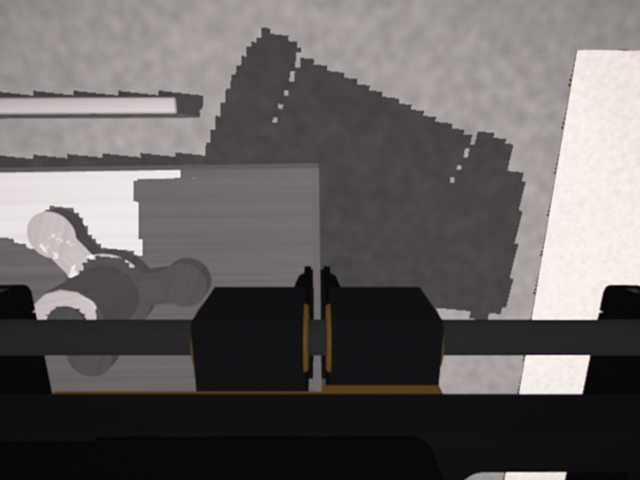

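View pics/s7.png

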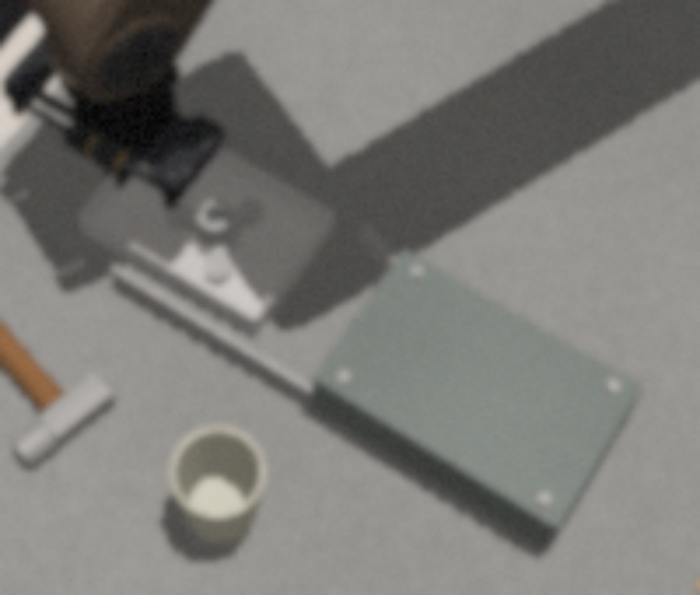

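```bash
python3 -c "
import cv2
p=cv2.imread('pics/w7.png')[80:185,0:340];cv2.imwrite('pics/w7z.png',cv2.resize(cv2.convertScaleAbs(p,alpha=1.3),(800,494),interpolation=cv2.INTER_CUBIC))
"
```

```text
(no output)
```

View pics/w7z.png

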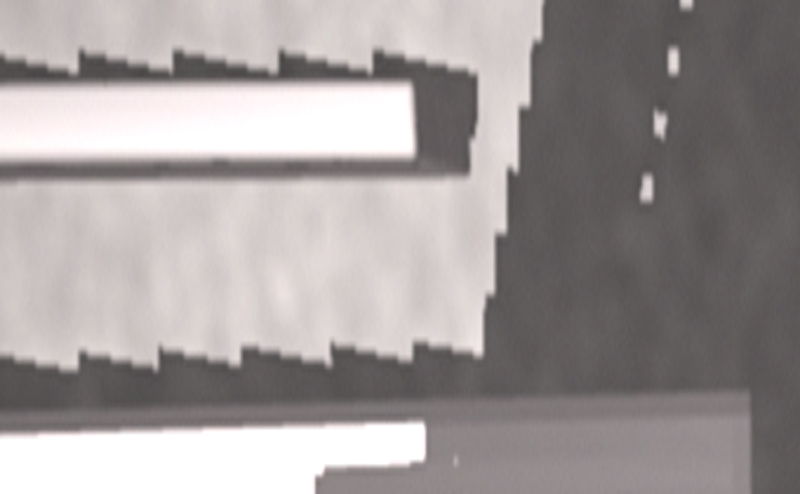

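```bash
python3 -c "
from h import *
c=cal('wrist')
u=np.array([0,415,0,750])/2.353;v=80+np.array([163,157,408,392])/4.705
q=world(c,None,u,v,z=30)[:,:2];print(q,bay(q))
print(np.arctan2(*(q[0]-q[1])[::-1]),np.arctan2(*(q[2]-q[3])[::-1]))
"
```

```text
[[ 660.885598     12.05395905]
 [ 668.53214191  -52.09396951]
 [ 641.75478958   13.87555659]
 [ 656.45826002 -105.90934574]] [[-132.10121724  -66.1342108 ]
 [-196.70149179  -66.6147319 ]
 [-128.16783708  -47.32371988]
 [-248.84456894  -48.64328658]]
1.6894382383292748 1.6929342877471871
```

The fence and tray edges are parallel to within 0.004 rad, and the gap is about 18.6 mm. Closing it.

Request:
move_arm(
  rows=[
    {"tx":0,"ty":0,"tz":0.3,"rx":0,"ry":0,"rz":0,"grip":0},
    {"tx":0,"ty":0,"tz":0.3,"rx":0,"ry":0,"rz":0,"grip":0},
    {"tx":0,"ty":0,"tz":0.3,"rx":0,"ry":0,"rz":0,"grip":0},
    {"tx":0,"ty":0,"tz":0.3,"rx":0,"ry":0,"rz":0,"grip":0},
    {"tx":0,"ty":0,"tz":0.3,"rx":0,"ry":0,"rz":0,"grip":0},
    {"tx":0,"ty":0,"tz":0.1,"rx":0,"ry":0,"rz":0,"grip":0},
  ],
)

```text
t: 14.53
eef_pos: [611.0, -110.6, 26.1]
tcp_rot: [-1.572, 0.0, -1.459]
ft_force: [-5.0, -1.2, 4.8]
opening: 0.032
```

Request:
move_arm(
  rows=[
    {"tx":0,"ty":0,"tz":0.05,"rx":0,"ry":0,"rz":0,"grip":0},
    {"tx":0,"ty":0,"tz":0.05,"rx":0,"ry":0,"rz":0,"grip":0},
  ],
)

```text
t: 14.7
eef_pos: [611.5, -110.5, 26.1]
tcp_rot: [-1.573, 0.0, -1.459]
ft_force: [-7.4, -2.2, 6.2]
opening: 0.033
```

Request:
move_arm(
  rows=[
    {"tx":0,"ty":0,"tz":0.05,"rx":0,"ry":0,"rz":0,"grip":0},
    {"tx":0,"ty":0,"tz":0.05,"rx":0,"ry":0,"rz":0,"grip":0},
  ],
)

```text
t: 14.87
eef_pos: [612.4, -110.4, 26.2]
tcp_rot: [-1.573, 0.0, -1.459]
ft_force: [-6.6, 0.1, 4.8]
opening: 0.03
```

```bash
python3 -c "
from h import *
delta([612,-110,26],-1.4596)
c=cal('wrist');p,d=env.read_camera('wrist');cv2.imwrite('pics/w8.png',p)
cv2.imwrite('pics/w8z.png',cv2.resize(cv2.convertScaleAbs(p[100:200,0:340],alpha=1.3),(800,471),interpolation=cv2.INTER_CUBIC))
"
```

```text
t 14.87 pos [ 612.4 -110.4   26.2] rot [-1.5727e+00  3.0000e-04 -1.4588e+00] F [-6.6  0.1  4.8] open 0.03
tool d cm [-0.05  0.02 -0.04] ry 0.0008
```

View pics/w8z.png

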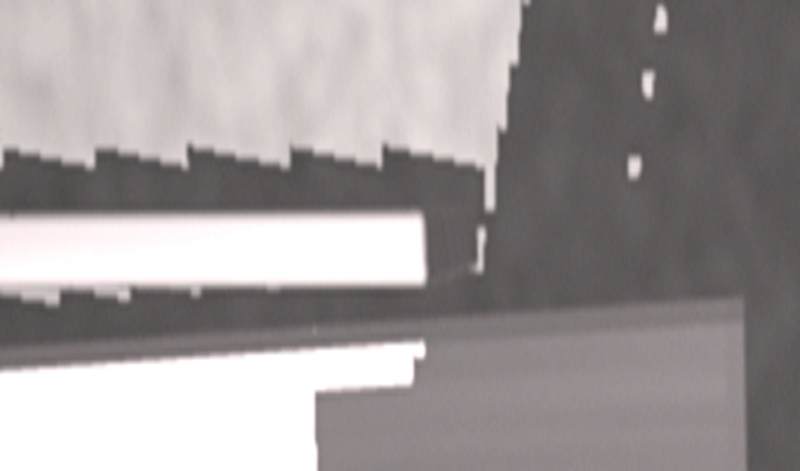

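The rear corner is nearly on the fence, but friction turned the front away by about 0.03 rad. Turning it back.

Request:
move_arm(
  rows=[
    {"tx":0,"ty":0,"tz":-0.05,"rx":0,"ry":0.01,"rz":0,"grip":0},
    {"tx":0,"ty":0,"tz":0,"rx":0,"ry":0.01,"rz":0,"grip":0},
    {"tx":0,"ty":0,"tz":0,"rx":0,"ry":0.01,"rz":0,"grip":0},
    {"tx":0,"ty":0,"tz":0,"rx":0,"ry":0.005,"rz":0,"grip":0},
    {"tx":0,"ty":0,"tz":0,"rx":0,"ry":0,"rz":0,"grip":0},
  ],
)

```text
t: 15.33
eef_pos: [612.8, -110.5, 26.2]
tcp_rot: [-1.571, -0.0, -1.494]
ft_force: [-4.0, -0.1, 4.3]
opening: 0.035
```

```bash
python3 -c "
from h import *
delta([612,-110,26],-1.4596)
c=cal('wrist');p,d=env.read_camera('wrist');cv2.imwrite('pics/w9.png',p)
cv2.imwrite('pics/w9z.png',cv2.resize(cv2.convertScaleAbs(p[100:200,0:340],alpha=1.3),(800,471),interpolation=cv2.INTER_CUBIC))
"
```

```text
t 15.33 pos [ 612.8 -110.5   26.2] rot [-1.5708e+00 -2.0000e-04 -1.4944e+00] F [-4.  -0.1  4.3] open 0.035
tool d cm [-0.06  0.02 -0.08] ry -0.0348
```

View pics/w9z.png

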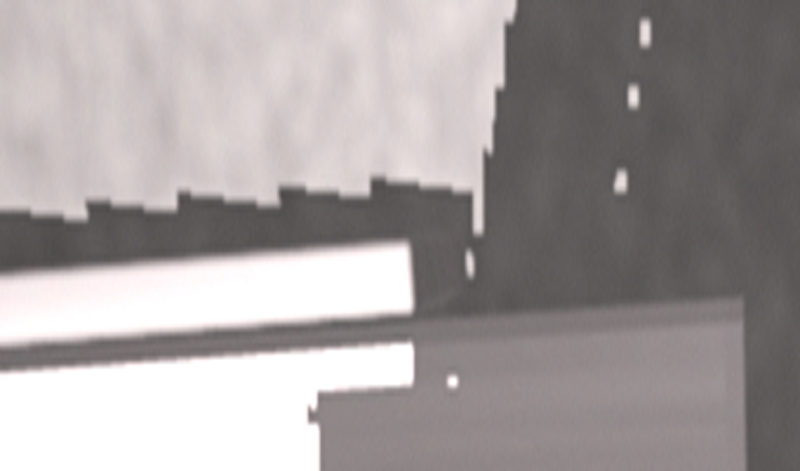

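The tray is now flush and parallel along the fence. Pushing along the fence direction (tz about -0.035 per cm in the tool frame).

Request:
move_arm(
  rows=[
    {"tx":-0.3,"ty":0,"tz":-0.03,"rx":0,"ry":0,"rz":0,"grip":0},
    {"tx":-0.6,"ty":0,"tz":-0.02,"rx":0,"ry":0,"rz":0,"grip":0},
    {"tx":-0.8,"ty":0,"tz":-0.03,"rx":0,"ry":0,"rz":0,"grip":0},
    {"tx":-0.8,"ty":0,"tz":-0.03,"rx":0,"ry":0,"rz":0,"grip":0},
    {"tx":-0.8,"ty":0,"tz":-0.03,"rx":0,"ry":0,"rz":0,"grip":0},
    {"tx":-0.8,"ty":0,"tz":-0.03,"rx":0,"ry":0,"rz":0,"grip":0},
    {"tx":-0.8,"ty":0,"tz":-0.03,"rx":0,"ry":0,"rz":0,"grip":0},
    {"tx":-0.6,"ty":0,"tz":-0.02,"rx":0,"ry":0,"rz":0,"grip":0},
    {"tx":0,"ty":0,"tz":0,"rx":0,"ry":0,"rz":0,"grip":0},
  ],
)

```text
t: 16.13
eef_pos: [606.7, -55.2, 26.2]
tcp_rot: [-1.57, -0.0, -1.493]
ft_force: [-1.7, 2.1, 4.5]
opening: 0.032
```

```bash
python3 -c "
from h import *
delta([612,-110,26],-1.4596);print(bay(env.state()['eef_pos']))
c=cal('wrist');p,d=env.read_camera('wrist');cv2.imwrite('pics/w10.png',p)
"
```

```text
t 16.13 pos [606.7 -55.2  26.2] rot [-1.5700e+00 -4.0000e-04 -1.4934e+00] F [-1.7  2.1  4.5] open 0.032
tool d cm [5.5  0.02 0.1 ] ry -0.0338
[-192.93158286   -4.83977206]
```

View pics/w10.png

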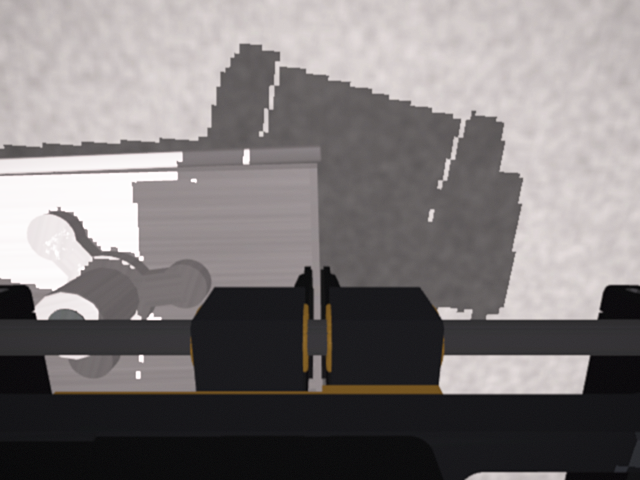

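Still flush with the fence (rows 150–160) and the forces are small. Continuing into the bay.

Request:
move_arm(
  rows=[
    {"tx":-0.4,"ty":0,"tz":-0.01,"rx":0,"ry":0,"rz":0,"grip":0},
    {"tx":-0.5,"ty":0,"tz":-0.02,"rx":0,"ry":0,"rz":0,"grip":0},
    {"tx":-0.5,"ty":0,"tz":-0.02,"rx":0,"ry":0,"rz":0,"grip":0},
    {"tx":-0.5,"ty":0,"tz":-0.02,"rx":0,"ry":0,"rz":0,"grip":0},
    {"tx":-0.5,"ty":0,"tz":-0.02,"rx":0,"ry":0,"rz":0,"grip":0},
  ],
)

```text
t: 16.6
eef_pos: [604.1, -32.7, 26.2]
tcp_rot: [-1.57, -0.001, -1.494]
ft_force: [-1.9, -8.4, 2.8]
opening: 0.029
```

Request:
move_arm(
  rows=[
    {"tx":-0.5,"ty":0,"tz":-0.02,"rx":0,"ry":0,"rz":0,"grip":0},
    {"tx":-0.6,"ty":0,"tz":-0.02,"rx":0,"ry":0,"rz":0,"grip":0},
    {"tx":-0.6,"ty":0,"tz":-0.02,"rx":0,"ry":0,"rz":0,"grip":0},
    {"tx":-0.6,"ty":0,"tz":-0.02,"rx":0,"ry":0,"rz":0,"grip":0},
    {"tx":-0.6,"ty":0,"tz":-0.02,"rx":0,"ry":0,"rz":0,"grip":0},
    {"tx":-0.6,"ty":0,"tz":-0.02,"rx":0,"ry":0,"rz":0,"grip":0},
  ],
)

```text
t: 17.1
eef_pos: [600.1, 2.1, 26.2]
tcp_rot: [-1.57, -0.001, -1.494]
ft_force: [-2.5, -7.8, 3.2]
opening: 0.033
```

```bash
python3 -c "
from h import *
delta([612,-110,26],-1.4596);print(bay(env.state()['eef_pos']))
c=cal('wrist');p,d=env.read_camera('wrist');cv2.imwrite('pics/w11.png',p)
"
```

```text
t 17.1 pos [600.1   2.1  26.2] rot [-1.5702e+00 -1.0000e-03 -1.4942e+00] F [-2.5 -7.8  3.2] open 0.033
tool d cm [11.27  0.03  0.32] ry -0.0346
[-135.21169816   -4.66512435]
```

View pics/w11.png

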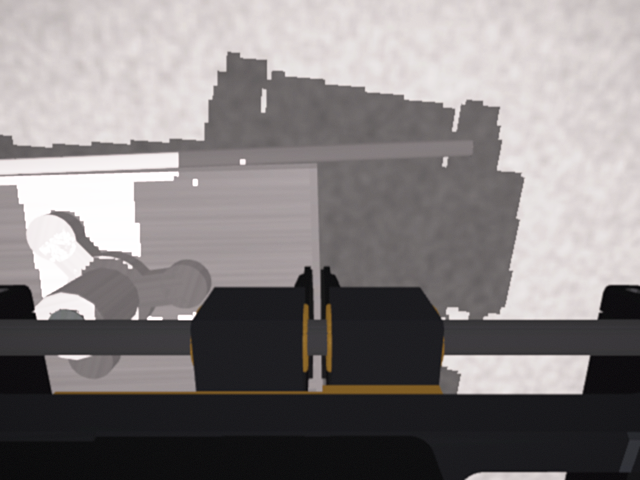

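Request:
move_arm(
  rows=[
    {"tx":-0.6,"ty":0,"tz":-0.02,"rx":0,"ry":0,"rz":0,"grip":0},
    {"tx":-0.6,"ty":0,"tz":-0.02,"rx":0,"ry":0,"rz":0,"grip":0},
    {"tx":-0.6,"ty":0,"tz":-0.02,"rx":0,"ry":0,"rz":0,"grip":0},
    {"tx":-0.6,"ty":0,"tz":-0.02,"rx":0,"ry":0,"rz":0,"grip":0},
    {"tx":-0.6,"ty":0,"tz":-0.02,"rx":0,"ry":0,"rz":0,"grip":0},
    {"tx":-0.6,"ty":0,"tz":-0.02,"rx":0,"ry":0,"rz":0,"grip":0},
    {"tx":-0.6,"ty":0,"tz":-0.02,"rx":0,"ry":0,"rz":0,"grip":0},
  ],
)

```text
t: 17.73
eef_pos: [595.5, 44.0, 26.2]
tcp_rot: [-1.57, -0.001, -1.494]
ft_force: [-2.6, -7.4, 4.3]
opening: 0.033
```

Request:
move_arm(
  rows=[
    {"tx":-0.6,"ty":0,"tz":-0.02,"rx":0,"ry":0,"rz":0,"grip":0},
    {"tx":-0.6,"ty":0,"tz":-0.02,"rx":0,"ry":0,"rz":0,"grip":0},
    {"tx":-0.6,"ty":0,"tz":-0.02,"rx":0,"ry":0,"rz":0,"grip":0},
    {"tx":-0.6,"ty":0,"tz":-0.02,"rx":0,"ry":0,"rz":0,"grip":0},
    {"tx":-0.6,"ty":0,"tz":-0.02,"rx":0,"ry":0,"rz":0,"grip":0},
    {"tx":-0.6,"ty":0,"tz":-0.02,"rx":0,"ry":0,"rz":0,"grip":0},
    {"tx":-0.6,"ty":0,"tz":-0.02,"rx":0,"ry":0,"rz":0,"grip":0},
  ],
)

```text
t: 18.32
eef_pos: [590.8, 85.7, 26.1]
tcp_rot: [-1.571, -0.001, -1.494]
ft_force: [-3.1, -9.0, 5.1]
opening: 0.032
```

```bash
python3 -c "
from h import *
delta([612,-110,26],-1.4596);print(bay(env.state()['eef_pos']))
c=cal('wrist');p,d=env.read_camera('wrist');cv2.imwrite('pics/w12.png',p)
"
```

```text
t 18.32 pos [590.8  85.7  26.1] rot [-1.5706e+00 -9.0000e-04 -1.4941e+00] F [-3.1 -9.   5.1] open 0.032
tool d cm [19.68  0.03  0.62] ry -0.0345
[-51.10909987  -4.65081938]
```

View pics/w12.png

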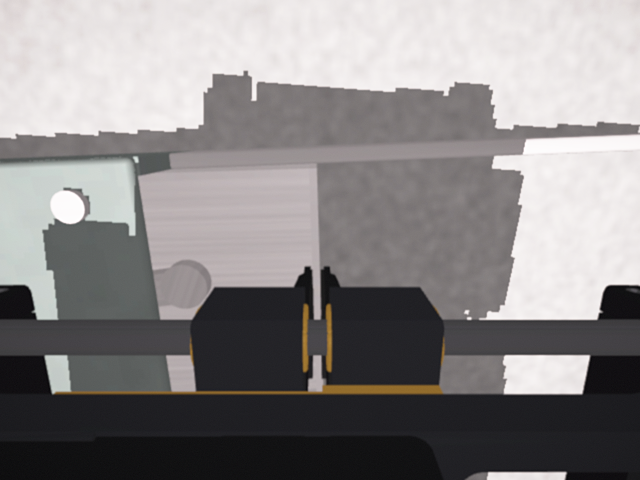

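Request:
move_arm(
  rows=[
    {"tx":-0.4,"ty":0,"tz":-0.01,"rx":0,"ry":0,"rz":0,"grip":0},
    {"tx":-0.4,"ty":0,"tz":-0.02,"rx":0,"ry":0,"rz":0,"grip":0},
    {"tx":-0.4,"ty":0,"tz":-0.01,"rx":0,"ry":0,"rz":0,"grip":0},
    {"tx":-0.3,"ty":0,"tz":-0.01,"rx":0,"ry":0,"rz":0,"grip":0},
    {"tx":-0.2,"ty":0,"tz":-0.01,"rx":0,"ry":0,"rz":0,"grip":0},
  ],
)

```text
t: 18.78
eef_pos: [588.9, 102.6, 26.2]
tcp_rot: [-1.571, -0.001, -1.494]
ft_force: [-3.3, -9.0, 5.3]
opening: 0.033
```

Request:
move_arm(
  rows=[
    {"tx":-0.1,"ty":0,"tz":0,"rx":0,"ry":0,"rz":0,"grip":0},
    {"tx":-0.1,"ty":0,"tz":0,"rx":0,"ry":0,"rz":0,"grip":0},
    {"tx":-0.1,"ty":0,"tz":0,"rx":0,"ry":0,"rz":0,"grip":0},
  ],
)

```text
t: 19.03
eef_pos: [588.7, 105.4, 26.2]
tcp_rot: [-1.571, -0.001, -1.494]
ft_force: [-1.9, -8.4, 4.0]
opening: 0.035
```

Request:
move_arm(
  rows=[
    {"tx":-0.1,"ty":0,"tz":0,"rx":0,"ry":0,"rz":0,"grip":0},
    {"tx":-0.1,"ty":0,"tz":0,"rx":0,"ry":0,"rz":0,"grip":0},
  ],
)

```text
t: 19.2
eef_pos: [588.5, 107.4, 26.2]
tcp_rot: [-1.571, -0.001, -1.494]
ft_force: [-2.8, -8.7, 4.7]
opening: 0.033
```

Request:
move_arm(
  rows=[
    {"tx":-0.1,"ty":0,"tz":0,"rx":0,"ry":0,"rz":0,"grip":0},
    {"tx":-0.05,"ty":0,"tz":0,"rx":0,"ry":0,"rz":0,"grip":0},
  ],
)

```text
t: 19.37
eef_pos: [588.4, 108.9, 26.1]
tcp_rot: [-1.571, -0.001, -1.494]
ft_force: [-2.1, -8.7, 4.7]
opening: 0.034
```

Request:
move_arm(
  rows=[
    {"tx":-0.05,"ty":0,"tz":0,"rx":0,"ry":0,"rz":0,"grip":0},
    {"tx":-0.05,"ty":0,"tz":0,"rx":0,"ry":0,"rz":0,"grip":0},
  ],
)

```text
t: 19.53
eef_pos: [588.3, 109.9, 26.1]
tcp_rot: [-1.571, -0.001, -1.494]
ft_force: [-2.3, -9.0, 5.6]
opening: 0.033
```

Request:
move_arm(
  rows=[
    {"tx":-0.05,"ty":0,"tz":0,"rx":0,"ry":0,"rz":0,"grip":0},
    {"tx":-0.05,"ty":0,"tz":0,"rx":0,"ry":0,"rz":0,"grip":0},
  ],
)

```text
t: 19.7
eef_pos: [588.3, 110.8, 26.2]
tcp_rot: [-1.571, -0.001, -1.494]
ft_force: [-1.1, -13.5, 4.6]
opening: 0.032
```

Request:
move_arm(
  rows=[
    {"tx":-0.05,"ty":0,"tz":0,"rx":0,"ry":0,"rz":0,"grip":0},
    {"tx":-0.05,"ty":0,"tz":0,"rx":0,"ry":0,"rz":0,"grip":0},
  ],
)

```text
t: 19.87
eef_pos: [588.6, 111.0, 26.2]
tcp_rot: [-1.57, -0.002, -1.494]
ft_force: [0.9, -19.1, 2.8]
opening: 0.034
```

Request:
move_arm(
  rows=[
    {"tx":-0.05,"ty":0,"tz":0,"rx":0,"ry":0,"rz":0,"grip":0},
    {"tx":0,"ty":0,"tz":0,"rx":0,"ry":0,"rz":0,"grip":0},
  ],
)

```text
t: 20.03
eef_pos: [588.9, 111.2, 26.2]
tcp_rot: [-1.569, -0.002, -1.494]
ft_force: [1.0, -18.9, 2.6]
opening: 0.036
```

```bash
python3 -c "
from h import *
delta([612,-110,26],-1.4596);print(bay(env.state()['eef_pos']))
c=cal('wrist');print(c);p,d=env.read_camera('wrist');cv2.imwrite('pics/w13.png',p)
"
```

```text
t 20.03 pos [588.9 111.2  26.2] rot [-1.5694 -0.0022 -1.4939] F [  1.  -18.9   2.6] open 0.036
tool d cm [22.23  0.07  0.6 ] ry -0.0343
[-25.61403665  -5.5959298 ]
{'vertical_fov': 64.56546393094231, 'cx': 316.7809242062409, 'cy': 236.0036286551373, 'eye': array([659.34011562, 117.50535664, 175.99620058]), 'rotation': array([-0.25311552, -0.00278267, -1.49416031])}
```

View pics/w13.png

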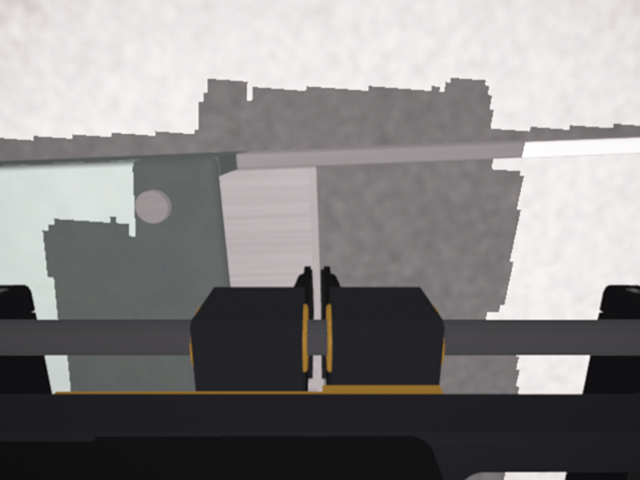

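```bash
python3 -c "
from h import *
c=cal('wrist')
m=world(c,None,[221,229],[180,270],z=55)[:,:2];t=world(c,None,[317,318.5],[180,255],z=30)[:,:2]
m6=world(c,None,[221,229],[180,270],z=60)[:,:2]
print(bay(m),bay(m6),bay(t))
p=cv2.imread('pics/w13.png')[140:300,150:350];cv2.imwrite('pics/w13z.png',cv2.resize(p,(750,600),interpolation=cv2.INTER_CUBIC))
"
```

```text
[[  3.28743832 -64.39047959]
 [  3.54286156 -34.24351477]] [[  2.02978583 -64.8826878 ]
 [  2.27465399 -35.9815121 ]] [[-27.0849293  -60.64806083]
 [-26.65257576 -30.63437923]]
```

View pics/w13z.png

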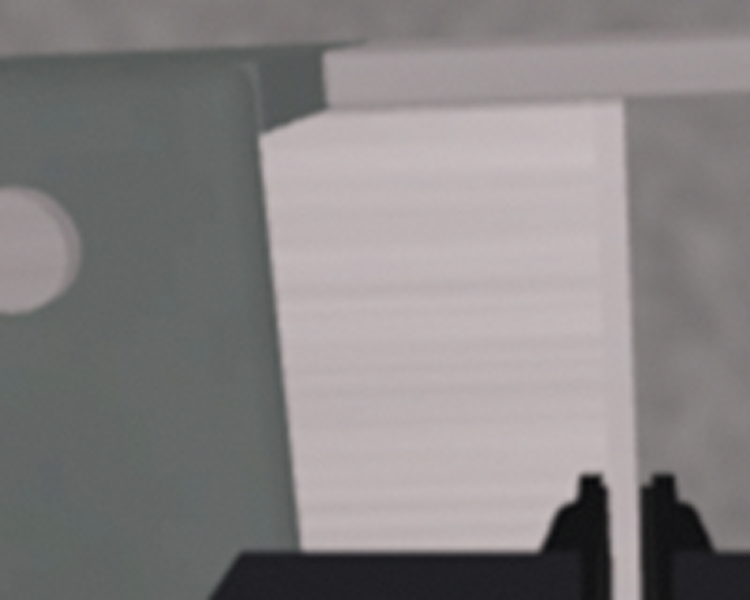

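The tray stands about 29–30 mm out of the mouth (30 expected), is square, and the push force rose to about 19 N with no further motion, so it is on the back stop. Easing the preload, then releasing with a small opening and rising.

Request:
move_arm(
  rows=[
    {"tx":0.1,"ty":0,"tz":0,"rx":0,"ry":0,"rz":0,"grip":0},
    {"tx":0,"ty":0,"tz":0,"rx":0,"ry":0,"rz":0,"grip":6},
    {"tx":0,"ty":0,"tz":0,"rx":0,"ry":0,"rz":0,"grip":10},
    {"tx":0,"ty":0,"tz":0,"rx":0,"ry":0,"rz":0,"grip":13},
    {"tx":0,"ty":0,"tz":0,"rx":0,"ry":0,"rz":0,"grip":13},
    {"tx":0,"ty":0,"tz":0,"rx":0,"ry":0,"rz":0,"grip":13},
  ],
)

```text
t: 20.58
eef_pos: [588.0, 112.6, 26.0]
tcp_rot: [-1.571, 0.0, -1.494]
ft_force: [0.3, 1.1, 0.2]
opening: 0.128
```

```bash
python3 -c "
from h import *
delta([612,-110,26],-1.4596)
p,d=env.read_camera('wrist');cv2.imwrite('pics/w14.png',p)
"
```

```text
t 20.58 pos [588.  112.6  26. ] rot [-1.5708e+00  1.0000e-04 -1.4940e+00] F [0.3 1.1 0.2] open 0.128
tool d cm [22.37 -0.    0.69] ry -0.0344
```

View pics/w14.png

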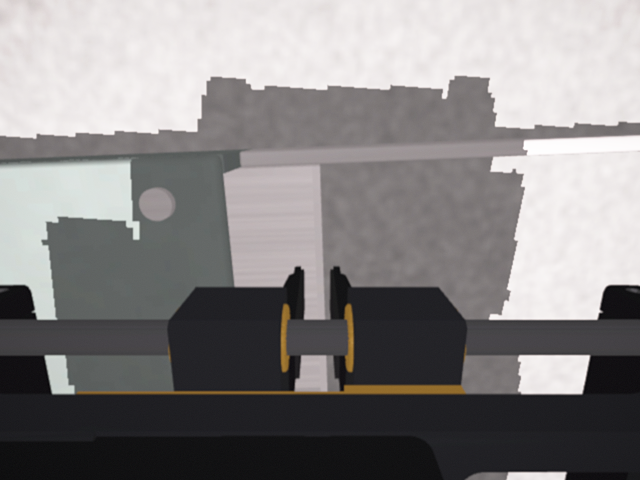

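The fingers stand clear on both sides of the wall and the force is about 0. Rising straight up.

Request:
move_arm(
  rows=[
    {"tx":0,"ty":-0.5,"tz":0,"rx":0,"ry":0,"rz":0,"grip":13},
    {"tx":0,"ty":-1,"tz":0,"rx":0,"ry":0,"rz":0,"grip":13},
    {"tx":0,"ty":-2,"tz":0,"rx":0,"ry":0,"rz":0,"grip":13},
    {"tx":0,"ty":-2,"tz":0,"rx":0,"ry":0,"rz":0,"grip":13},
    {"tx":0,"ty":-2,"tz":0,"rx":0,"ry":0,"rz":0,"grip":13},
    {"tx":0,"ty":-2,"tz":0,"rx":0,"ry":0,"rz":0,"grip":13},
    {"tx":0,"ty":-2,"tz":0,"rx":0,"ry":0,"rz":0,"grip":13},
    {"tx":0,"ty":-2,"tz":0,"rx":0,"ry":0,"rz":0,"grip":13},
    {"tx":0,"ty":-2,"tz":0,"rx":0,"ry":0,"rz":0,"grip":13},
    {"tx":0,"ty":0,"tz":0,"rx":0,"ry":0,"rz":0,"grip":13},
  ],
)

```text
t: 21.47
eef_pos: [589.3, 112.5, 185.9]
tcp_rot: [-1.564, -0.0, -1.494]
ft_force: [0.4, 0.5, -0.2]
opening: 0.129
```

Request:
move_arm(
  rows=[
    {"tx":3,"ty":0,"tz":-0.5,"rx":0,"ry":0,"rz":0,"grip":13},
    {"tx":3,"ty":0,"tz":-0.5,"rx":0,"ry":0,"rz":0,"grip":13},
    {"tx":3,"ty":0,"tz":-0.5,"rx":0,"ry":0,"rz":0,"grip":13},
    {"tx":3,"ty":0,"tz":-0.5,"rx":0,"ry":0,"rz":0,"grip":13},
    {"tx":3,"ty":0,"tz":-0.5,"rx":0,"ry":0,"rz":0,"grip":13},
    {"tx":3,"ty":0,"tz":-0.5,"rx":0,"ry":0,"rz":0,"grip":13},
    {"tx":3,"ty":0,"tz":-0.5,"rx":0,"ry":0,"rz":0,"grip":13},
    {"tx":0,"ty":0,"tz":0,"rx":0,"ry":0,"rz":0,"grip":13},
    {"tx":0,"ty":0,"tz":0,"rx":0,"ry":0,"rz":0,"grip":13},
    {"tx":0,"ty":0,"tz":0,"rx":0,"ry":0,"rz":0,"grip":13},
  ],
)

```text
t: 22.3
eef_pos: [569.1, -99.4, 181.2]
tcp_rot: [-1.571, 0.0, -1.494]
ft_force: [-0.5, 0.0, 0.1]
opening: 0.135
```

```bash
python3 -c "
from h import *
delta([612,-110,26],-1.4596)
p,d=env.read_camera('top');np.savez('top9.npz',p=p,d=d);cv2.imwrite('pics/t15.png',p)
cv2.imwrite('pics/t15z.png',cv2.resize(p[170:270,160:380],None,fx=3.63636,fy=3.63636,interpolation=cv2.INTER_CUBIC))
p,d=env.read_camera('scene');cv2.imwrite('pics/s15z.png',cv2.resize(p[190:360,230:430],None,fx=3.5,fy=3.5,interpolation=cv2.INTER_CUBIC))
"
```

```text
t 22.3 pos [569.1 -99.4 181.2] rot [-1.5709e+00  1.0000e-04 -1.4944e+00] F [-0.5  0.   0.1] open 0.135
tool d cm [ 1.38 15.52  4.2 ] ry -0.0348
```

View pics/t15.png

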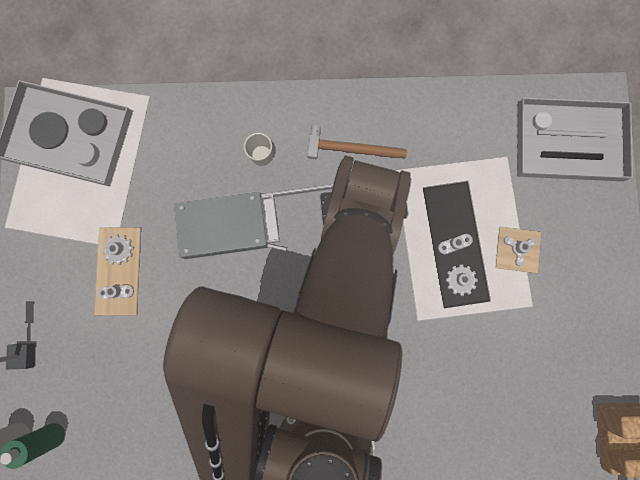

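View pics/t15z.png

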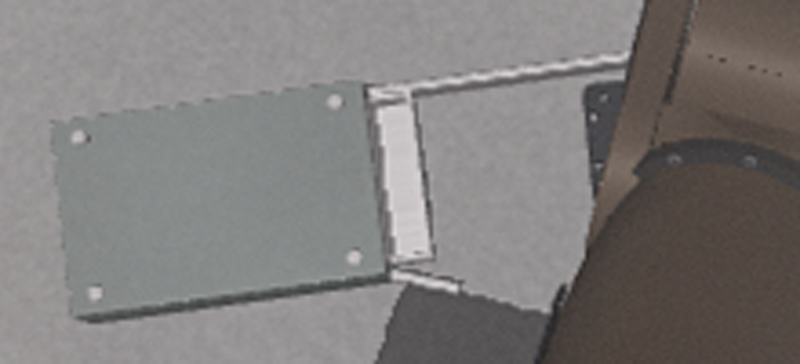

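View pics/s15z.png

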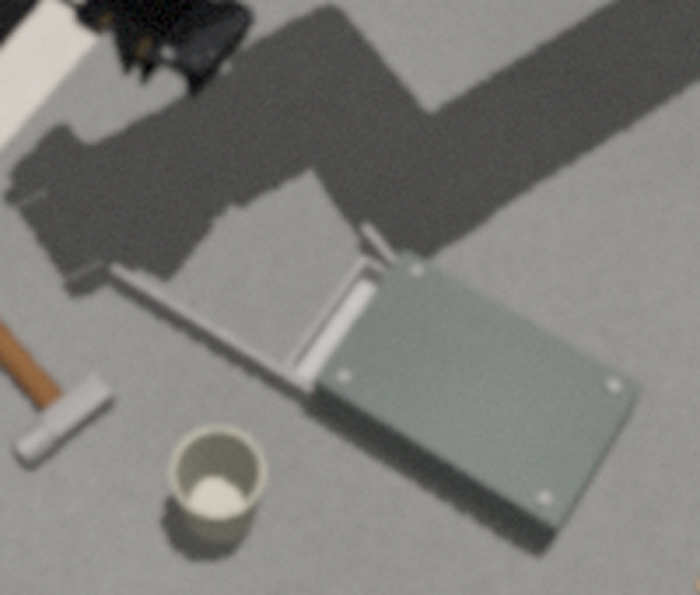

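```bash
python3 -c "
from h import *
c=cal('top');p=(np.array([(412,90),(436,260)])+.5)/3.63636-.5
q=world(c,None,p[:,0]+160,p[:,1]+170,z=30);b=bay(q);print(b,'skew',(b[1]-b[0])[0]/(b[1]-b[0])[1])
p=(np.array([(366,82),(390,274)])+.5)/3.63636-.5
print('mouth',bay(world(c,None,p[:,0]+160,p[:,1]+170,z=60)))
p,d=env.read_camera('scene');o=np.load('scene0.npz')['p']
cv2.imwrite('pics/s16.png',np.hstack([o[200:300,400:500],p[200:300,400:500]]).repeat(3,0).repeat(3,1))
"
```

```text
[[-29.15092577 -65.86120843]
 [-31.06469766  57.89076341]] skew -0.015464576878129887
mouth [[-1.55519526e-02 -6.91978615e+01]
 [-3.74790766e-01  6.71680616e+01]]
```

View pics/s16.png

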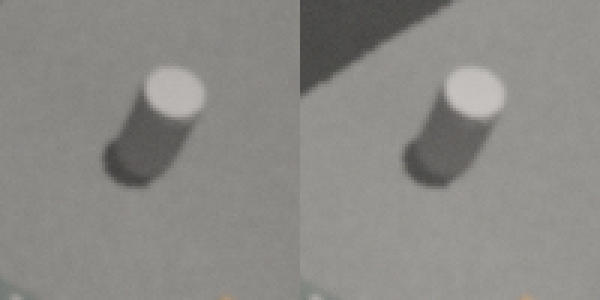

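The can hasn't moved. The tray end is 29–31 mm out of the mouth, with a skew of about 0.015 rad. Handing in.

```bash
python3 -c "
from h import *
s=env.state();print(s['t'],s['ft_force'],s['eef_pos']);print(env.job_done())"
```

```text
22.45 [0.03651278 0.89994826 0.10471507] [569.25943167 -98.68537445 181.16775856]
the job is handed in; nothing more can be done
None
```

The spider part, which matches the sample, is in the metal tray, and the tray is home in the bay. I handed the job in at t = 22.45 s; no verdict is reported.

- **Part:** I gripped the spider by its boss and set it down flat and released near the middle of the tray. It rode along unmoved in the pictures until it went under the roof. After that it could not be seen, so I have no direct view of it at the end.
- **Slide:** I gripped the tray's outer end wall and squared the tray against the fence. Friction turned it by about 0.03 rad on the way, which I corrected. I then slid it in under 8–9 N until the force rose to about 19 N with no further motion, meaning it was on the back stop.
- **Last checks:**
  - The tray end stands 29–31 mm out of the mouth, where 30 mm is expected. Its skew is about 0.015 rad, which is within picture noise.
  - The gripper is clear of everything, with no contact force.
  - The gear, link, cup, hammer and can look where they started.
- **Disagreement:** My wrist and top camera measurements of the fence differed by about 3 mm. I aligned the tray to the fence as seen in the wrist view, so this did not matter.

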